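# Stack vial cartons on the tilt-back bench stand

## Task

On the tilted metal stand, a long cardboard carton has been left short of the backstop and askew: get it straight and fully home against the backstop. Stack the other long carton of the same size, which lies on the bench, squarely on top of it, it too straight and fully back against the backstop. Keep both cartons right side up, leave the slide pack on the stand where it is, and do not knock the other things on the bench about.

Things in the scene. Friction and masses are not known exactly. Their poses are not given: they have to be found in the camera images.
- stand: Fixed tilt-back stand of bent aluminium sheet. Origin: middle of the inner corner where the sloping floor's upper face meets the backstop's face, 12 mm above the bench. Its axes are tilted with it: x along the floor towards the backstop, 0.26 rad (15 degrees) downhill; y across the floor, to the left as one faces the backstop; z square to the floor, up the backstop's face.
- stand_front (a point): Middle of the open front edge of the stand's floor, 178 mm from the backstop, 58 mm above the bench. The flat floor is 200 mm wide (y -100 to 100 in the stand's frame) with folded lips 6 mm high along its two sides; a solid leg plate stands below the front edge.
- stand_top (a point): Middle of the backstop's top edge. The backstop is a flat plate square to the floor, 119 mm high, 200 mm wide, 3 mm thick; two ribs behind it reach about 50 mm out.
- carton_lower: Closed plain cardboard carton, 110 mm long (its x) by 56 mm wide (its y) by 44 mm tall (its z), about 0.3 kg, on the stand's floor, long axis roughly along the slope, its x towards the backstop, 25 to 60 mm short of it. Origin at the centre of its underside. Friction holds it on the slope; a light push of a few newtons on its front end moves it.
- carton_upper: A second carton exactly like carton_lower (110 x 56 x 44 mm, about 0.3 kg), lying flat on the bench. Origin at the centre of its underside, x along its length, z up; either end may face the backstop.
- carton_small: Bystander: a smaller cardboard carton, 70 x 50 x 30 mm, loose on the bench; it may lie in the nearer or the farther place. Origin at the centre of its underside.
- slide_pack: Bystander: white packet of slides, 80 mm long (x) by 58 mm wide (y) by 28 mm tall, lying on the stand's floor against the backstop on the stand's -y side, loose. Origin at the centre of its underside.
- dishes: Bystander: stack of culture dishes, 91 mm across, 87 mm tall, loose on the bench. Origin at the centre of its underside.
- bottle: Bystander: bottle 66 mm across, 150 mm tall, loose on the bench. Origin at the centre of its underside.
- timer: Bystander: flat bench timer 62 x 68 x 18 mm, loose on the bench. Origin at the centre of its underside.
- marker: Bystander: marker pen 125 mm long, 15 mm thick, loose on the bench. Origin under its middle, x along it.
Mind the look-alikes: they are no part of the job. What is shaped like the carton_lower but green or orange is not meant.

How it is judged:
At the end, for the whole second after the job is handed in: carton_lower lies flat on the stand's floor and carton_upper flat on top of it; each has its end within 6 mm of the backstop and its length within 0.08 rad of the stand's x axis; the upper is within 12 mm of the lower sideways; both are at rest and released (x of each of carton_lower, carton_upper in the frame of stand above -0.061 m and z of carton_lower in the frame of stand below 0.005 m and angle between the x axis of each of carton_lower, carton_upper and the x axis of stand, either way round below 0.08 rad and z of carton_upper in the frame of stand between 0.039 and 0.049 m and y of carton_upper in the frame of carton_lower between -0.012 and 0.012 m and linear speed of each of carton_lower, carton_upper below 0.02 m/s); the robot touches nothing.
It fails at once if a long carton is tipped over by more than 45 degrees (angle between any of carton_lower, carton_upper's own z axis and vertical above 0.785 rad).
It fails at once if the slide pack on the stand is moved by more than 15 mm (distance of slide_pack from where it was at the start of the episode above 0.015 m).
It fails at once if a bystander on the bench is moved by more than 30 mm (distance of any of carton_small, dishes, bottle, timer, marker from where it was at the start of the episode above 0.03 m).
It also fails if it takes over 58 s, if anything falls off the work surface, if the arm or the gripper's body presses on something with over 40 N, if the wrist force passes 120 N, or if a joint passes its speed limit or range.

## Robot

A 6-joint arm with a two-finger parallel gripper is mounted at the origin on the work surface. World frame = base frame: x ahead of the robot, y to its left, z up, the work surface at z = 0. Lengths are in m, angles in rad, forces in N, time in s.
With the tool pointing down it reaches from about 0.35 to 0.975 m from the base axis. Payload 4.9 kg.
Tool frame: the origin (TCP) lies on the centre line of the jaws, within the pads' length; the fingertips stand 17 mm ahead of it and the grasp point (between the pads) lies 2 mm behind it; z points along the fingers, y is the direction in which the jaws open and shut (so a half turn about z gives the same grasp; the last joint's range is limited). The gripper opens to 85 mm and grips with 20 to 120 N. Pads are 22 mm wide; open, the fingers measure 114 mm over their backs; the gripper's body (76 mm by 85 mm) begins 54 mm behind the grasp point. The pads swing forward as they close: fully open they stand 13 mm farther back than shut.
Start: joints at [1.165, 0.053, 1.613, -0, 1.476, -0.119], TCP at [0.177, 0.599, 0.212] pointing down, gripper open.
Joint ranges: [-3.01, 3.01], [-1.01, 2.22], [0.06, 2.58], [-1.02, 4.17], [0.09, 2.62], [-3.14, 3.14]. Speed limits (rad/s): [2.57, 2.57, 3.14, 3.14, 3.14, 3.14].

## Interface

Orientations are given as a rotation vector (axis times angle).
In Python, from rig import * gives the robot as it stands.
- The arm moves only by the tool step_arm, never from a script. Its argument "moves" is a list of rows, each a list of 6 numbers: the shift along the tool's x, y, z in cm, then the turn, a rotation vector about the tool's x, y, z in degrees. A call has 1 to 12 rows; each row shifts and turns the pose as measured when the row begins, along the tool's axes as they then stand; what a row does not reach is not made up. A row lasts 1/8 s, in which the tool goes at most 62.5 mm and 10.7 degrees, less where a joint would pass 70% of its speed; a pose out of reach is approached as far as the arm can. A call with a gripper value outside its range is refused whole. "gripper" is the finger opening in cm, from 0 to 8.54, set as the call begins (left out, the last holds). The fingers move at their own pace and stop on an object; the grip force is fixed at half the most. Time passes only in rows, so rows that do not move let the fingers close. It gives the time, the measured TCP pose, the force and the opening at its end, in the units of the state.
- state(): the state, without advancing time (a new reading comes with each control period).
- read_camera(name): name is "scene" or "top" or "wrist"; returns a dict with "img" (480x640x3 uint8, red, green, blue), "range_z" (480x640 float32, m along the optical axis (not along the pixel's ray), 0 where there is no reading), "fx", "fy", "cx", "cy" (pixels), "rvec" (rotation vector, rad) and "tvec" (3), from world to camera coordinates, as OpenCV has them; the wrist camera has in their place "hand_eye" (4x4, takes a point from camera to tool coordinates, whose origin is the TCP and whose axes are the flange's). Camera axes: x right, y down, z forward; pixel columns grow to the right and rows downward; lengths in m; the calibration is good to about 2 mm. A picture is of the moment at which its call begins: read the wrist's pose just before it.
- finish_job(): hands the job in, once; it reports no verdict.
The state is a dict: "time_s": time; "q": joint angles; "joint_velocities": joint speeds; "joint_torque": joint torques, N m; "ee_pos": TCP position; "tool_rot": TCP orientation; "ft_force": force on the tool from outside, world axes, zero at the start; "ft_torque": the same for the moment, N m; "finger_gap": finger opening in m.
Only numpy, scipy, OpenCV 4.12 (cv2) and the standard library are available. Lean on these libraries where they do the work, as an engineer would, in place of code of your own. Each camera call takes 0.05 s, during which the arm holds its last target.

## Working session

There is one attempt and no reset: what is moved stays moved. The work goes in short steps, Python scripts to look and compute and a tool call to move; the robot and the scene stay as the last step left them, time stands still between calls to the robot, and variables do not carry over. Pictures are saved under pics/ and viewed, and the job is handed in when it is done.

Besides the shell and the picture viewer there is one more tool, called after "Request:" as name([rows], argument=value, ...), one row to a line, values as JSON. step_arm: Moves the arm, as the interface text tells. Its arguments: {"type":"object","properties":{"moves":{"type":"array","items":{"type":"array","items":{"type":"number"}}},"gripper":{"type":"number"}},"required":["moves"]}

```bash
ls; mkdir -p pics; python3 - <<'E'
from rig import *
import cv2,numpy as np
s=state();print(s)
for n in("scene","top"):
    c=read_camera(n);np.savez(n+"0.npz",**c)
    cv2.imwrite(f"pics/{n}0.png",c["img"][:,:,::-1]);print(n,c["fx"],c["rvec"],c["tvec"])
E
```

```text
pics
{'time_s': 0.0, 'q': array([ 1.16499592e+00,  5.33529855e-02,  1.61433367e+00,  3.33545287e-06,
        1.47599775e+00, -1.19012150e-01]), 'joint_velocities': array([-1.98736739e-04, -5.54619928e-05,  3.54645456e-04,  8.56148707e-04,
       -1.04388514e-03, -6.22584152e-04]), 'joint_torque': array([-2.10540944e-03, -3.93676364e+01, -3.70172346e+01, -1.84376822e-04,
        7.01161829e-03,  7.47209356e-06]), 'ee_pos': array([0.17653158, 0.59884307, 0.21084177]), 'tool_rot': array([-0.44886598, -3.10880757,  0.00317134]), 'ft_force': array([-0.24076013, -0.08354751, -0.05476553]), 'ft_torque': array([-0.06523389,  0.00684082,  0.0229662 ]), 'finger_gap': 0.08509593709614086}
scene 579.4154897781341 [ 2.32884861  0.87859964 -0.33426444] [-0.37693812 -0.22529463  1.76936121]
top 613.494837235932 [ 2.17117096 -2.16275324  0.18456964] [-0.03599459  0.53914493  1.17923847]
```

View pics/scene0.png

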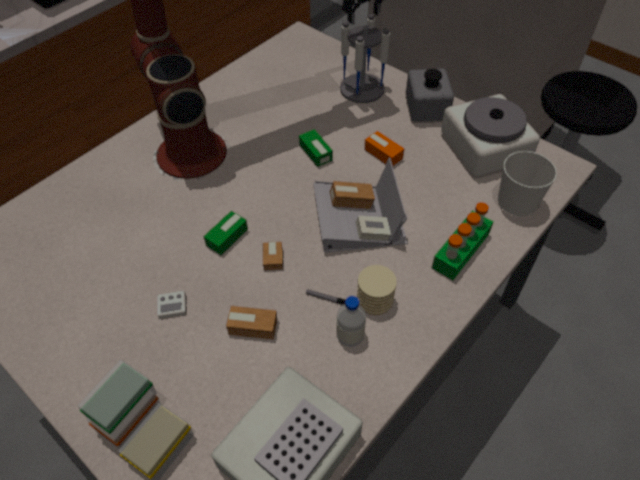

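View pics/top0.png

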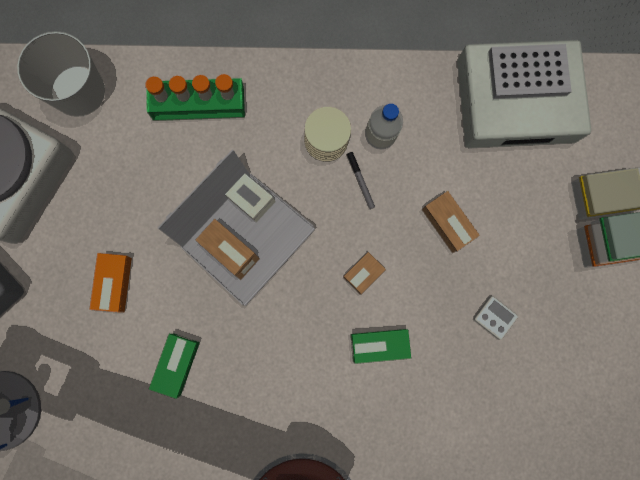

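The top view has image up as world +x and left as +y. The stand is at about (240,230), with the lower carton on it at (228,247) and the slide pack at (249,196). The upper carton is at (450,221) and the small carton at (365,272). Next I'll measure from the range images.

```bash
cat > h.py <<'E'
import cv2,numpy as np
from scipy.spatial.transform import Rotation as R
def cloud(c):
    z=c["range_z"].astype(float);v,u=np.mgrid[:480,:640]
    P=np.stack([(u-c["cx"])/c["fx"]*z,(v-c["cy"])/c["fy"]*z,z],-1)
    M=cv2.Rodrigues(np.array(c["rvec"],float))[0]
    W=(P-np.array(c["tvec"]).ravel())@M
    W[z==0]=np.nan
    return W
def brown(img):
    h=cv2.cvtColor(img,cv2.COLOR_RGB2HSV).astype(int)
    return (h[...,0]>=6)&(h[...,0]<=20)&(h[...,1]>100)&(h[...,2]>60)
def fitplane(P):
    for _ in range(4):
        m=P.mean(0);n=np.linalg.svd(P-m,full_matrices=False)[2][2]
        d=(P-m)@n;P=P[abs(d)<max(.002,2*d.std())] if _<3 else P
    return m,n,d.std()
E
python3 - <<'E'
from h import *
for n in("top","scene"):
    c=dict(np.load(n+"0.npz"));W=cloud(c)
    print(n)
    m=brown(c["img"]).astype(np.uint8)
    k,l,st,ce=cv2.connectedComponentsWithStats(m)
    for i in range(1,k):
        if st[i,4]>150:
            P=W[l==i];print(i,st[i],ce[i].round(),np.nanmin(P,0).round(3),np.nanmax(P,0).round(3),np.nanmedian(P,0).round(3),c["img"][l==i].mean(0).round())
c=dict(np.load("top0.npz"));W=cloud(c)
for p in[(450,221),(365,272),(249,196),(275,235),(235,280),(205,205),(228,247),(238,153),(162,228),(314,226),(244,303),(400,300)]:
    print(p,W[p[1],p[0]].round(4))
E
```

```text
top
1 [192  75  18  19 259] [201.  83.] [ 0.802  0.181 -0.004] [0.882 0.232 0.121] [0.817 0.197 0.115] [139.  71.  19.]
2 [215  74  18  19 257] [224.  83.] [ 0.804  0.137 -0.005] [0.886 0.173 0.121] [0.82  0.153 0.115] [139.  71.  19.]
3 [145  76  19  19 261] [154.  85.] [ 0.797  0.269 -0.003] [0.878 0.326 0.121] [0.813 0.284 0.115] [138.  70.  20.]
4 [169  76  18  18 258] [177.  84.] [ 0.798  0.225 -0.002] [0.879 0.274 0.12 ] [0.815 0.24  0.115] [138.  70.  18.]
5 [ 423  191   56   61 1305] [449. 219.] [ 0.509 -0.349  0.008] [ 0.627 -0.245  0.051] [ 0.575 -0.29   0.043] [124.  92.  62.]
6 [ 196  219   63   60 1320] [225. 247.] [0.451 0.086 0.03 ] [0.565 0.205 0.093] [0.512 0.152 0.074] [123.  92.  62.]
7 [584 225  56  42 209] [598. 250.] [ 0.477 -0.667 -0.002] [ 0.568 -0.562  0.073] [ 0.5   -0.574  0.05 ] [86. 51. 29.]
9 [  89  253   43   60 1714] [111. 281.] [ 0.386  0.343 -0.005] [0.504 0.417 0.05 ] [0.451 0.366 0.042] [138.  75.  19.]
10 [344 252  41  42 671] [366. 271.] [ 0.424 -0.162  0.022] [ 0.506 -0.082  0.036] [ 0.469 -0.128  0.029] [131.  98.  66.]
scene
32 [365 131  40  3
[... 417 characters left out ...]
 -0.131  0.03 ] [120.  87.  54.]
110 [227 306  49  29 814] [253. 320.] [ 0.514 -0.35   0.004] [ 0.631 -0.248  0.051] [ 0.583 -0.294  0.044] [119.  85.  52.]
124 [ 89 396  69  50 260] [127. 425.] [ 0.498 -0.695  0.022] [ 0.58  -0.565  0.064] [ 0.567 -0.651  0.05 ] [69. 40. 23.]
(450, 221) [ 0.5661 -0.2926  0.0476]
(365, 272) [ 0.4654 -0.1245  0.0282]
(249, 196) [0.6128 0.106  0.0497]
(275, 235) [0.5358 0.054  0.0479]
(235, 280) [0.4477 0.1307 0.0441]
(205, 205) [0.5922 0.1901 0.0601]
(228, 247) [0.5084 0.142  0.0758]
(238, 153) [ 0.7136  0.1345 -0.0014]
(162, 228) [0.5383 0.259  0.1159]
(314, 226) [ 0.5617 -0.0237 -0.0023]
(244, 303) [0.403  0.1114 0.0569]
(400, 300) [ 0.411  -0.1973  0.005 ]
```

```bash
python3 - <<'E'
from h import *
c=dict(np.load("top0.npz"));W=cloud(c);img=c["img"]
def poly(pts):
    m=np.zeros((480,640),np.uint8);cv2.fillPoly(m,[np.array(pts)],1);P=W[m>0];return P[~np.isnan(P).any(1)]
fl=np.vstack([poly([(285,215),(303,226),(262,268),(262,235)]),poly([(195,255),(205,258),(245,290),(238,295)])])
bs=poly([(170,228),(234,164),(242,180),(190,236)])
for n,P in(("floor",fl),("back",bs)):
    m,nn,sd=fitplane(P);nn*=np.sign(nn[2]) if n=="floor" else -np.sign(nn[0]);print(n,len(P),m.round(4),nn.round(4),sd,np.degrees(np.arctan2(np.hypot(*nn[:2]),nn[2])),"az",np.degrees(np.arctan2(nn[1],nn[0])))
# zoom
z=cv2.resize(img[140:320,140:330],None,fx=4,fy=4,interpolation=cv2.INTER_CUBIC)
cv2.imwrite("pics/zoom0.png",cv2.resize(z,(620,588))[:,:,::-1])
E
```

```text
floor 1436 [0.5105 0.0781 0.0444] [0.1768 0.1969 0.9643] 0.0017377216536792717 15.346042343402663 az 48.079091205501
back 1603 [0.5953 0.1871 0.0588] [-0.6435 -0.7215  0.2555] 0.0009512391171595401 75.19844985109756 az -131.7280917133516
```

View pics/zoom0.png

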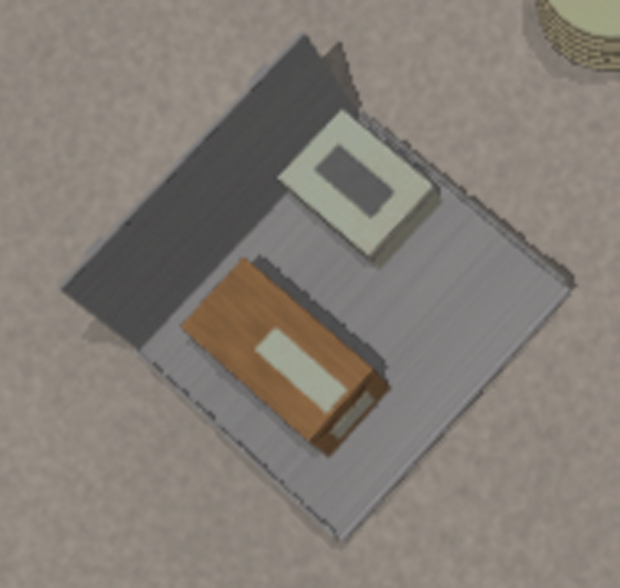

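```bash
cat >> h.py <<'E'
def ray(c,uv,n,d):
    "intersect pixel ray with plane n.X=d"
    M=cv2.Rodrigues(np.array(c["rvec"],float))[0];t=np.array(c["tvec"],float).ravel()
    o=-M.T@t;r=M.T@np.array([(uv[0]-c["cx"])/c["fx"],(uv[1]-c["cy"])/c["fy"],1.])
    n=np.array(n,float);return o+r*(d-n@o)/(n@r)
def proj(c,X):
    M=cv2.Rodrigues(np.array(c["rvec"],float))[0];p=M@X+np.array(c["tvec"],float).ravel()
    return np.array([c["fx"]*p[0]/p[2]+c["cx"],c["fy"]*p[1]/p[2]+c["cy"]])
E
python3 - <<'E'
from h import *
c=dict(np.load("top0.npz"));s=dict(np.load("scene0.npz"))
Z=[0,0,1]
a=ray(c,(159.3,228.6),Z,.127);b=ray(c,(232.8,151.3),Z,.127)
f=ray(c,(243.6,305.4),Z,.058);g=ray(c,(315.6,227.9),Z,.058)
for p,q in((a,b),(f,g)):
    d=p-q;print(p.round(4),q.round(4),np.linalg.norm(d),np.degrees(np.arctan2(d[1],d[0]))-90)
az=np.radians(48.2)
for az in np.radians([47.5,48.2]):
  h=np.array([np.cos(az),np.sin(az),0]);sx=h*np.cos(.26)-np.array([0,0,np.sin(.26)]);sz=h*np.sin(.26)+np.array([0,0,np.cos(.26)])
  print((a+b)/2-.119*sz,(f+g)/2+.178*sx)
  print("back plane x",(np.array([0.5953,0.1871,0.0588])-((a+b)/2-.119*sz))@sx)
E
```

```text
[0.5356 0.2613 0.127 ] [0.6818 0.1311 0.127 ] 0.19578019118724993 48.295201913535436
[0.3984 0.1119 0.058 ] [ 0.5489 -0.0253  0.058 ] 0.20368594761484674 47.64885179867102
[0.58801412 0.1736357  0.01199959] [0.58987162 0.17015692 0.01223966]
back plane x 0.002318641100696915
[0.58829122 0.17338488 0.01199959] [0.58831353 0.17156723 0.01223966]
back plane x 0.002363751049887207
```

```bash
cat >> h.py <<'E'
az=np.radians(48.0);O=np.array([.589,.173,.012])
_h=np.array([np.cos(az),np.sin(az),0]);SX=_h*np.cos(.26)-np.array([0,0,np.sin(.26)]);SZ=_h*np.sin(.26)+np.array([0,0,np.cos(.26)]);SY=np.cross(SZ,SX)
S=np.stack([SX,SY,SZ],1)  # stand->world
def tos(p):return (np.asarray(p)-O)@S
E
python3 - <<'E'
from h import *
c=dict(np.load("top0.npz"))
for q in[(243,258),(181,325),(310,443),(372,375)]:
    uv=(140+q[0]/620*190,140+q[1]/588*180);print(tos(ray(c,uv,SZ,SZ@O+.044)).round(4))
print("pack")
for q in [(343,110),(278,177),(374,256),(437,187)]:
    uv=(140+q[0]/620*190,140+q[1]/588*180);print(tos(ray(c,uv,SZ,SZ@O+.028)).round(4))
W=cloud(c);T=tos(W.reshape(-1,3)).reshape(W.shape)
def rect(P,n):
    r=cv2.minAreaRect((P*1000).astype(np.float32));print(n,len(P),r)
x=(T[...,0]>-.2)&(T[...,0]<0.01)&(abs(T[...,1])<.095)
m=x&(abs(T[...,2]-.044)<.006);m=cv2.morphologyEx(m.astype(np.uint8),cv2.MORPH_OPEN,np.ones((3,3)))
mm=m.copy();k,l,st,_=cv2.connectedComponentsWithStats(mm)
for i in range(1,k):
    if st[i,4]>300: rect(T[l==i][:,:2],"lower?");print(np.median(T[l==i],0),st[i])
m=(abs(W[...,2]-.044)<.012)&(W[...,1]<-.2)&(W[...,1]>-.4)&(W[...,0]>.48)&(W[...,0]<.66)
m=cv2.morphologyEx(m.astype(np.uint8),cv2.MORPH_OPEN,np.ones((3,3)))
k,l,st,_=cv2.connectedComponentsWithStats(m)
for i in range(1,k):
    if st[i,4]>300: rect(W[l==i][:,:2],"upper");print(np.median(W[l==i],0),st[i])
z=cv2.resize(c["img"][170:290,330:520],(760,480),interpolation=cv2.INTER_CUBIC)
cv2.imwrite("pics/zoom1.png",z[:,:,::-1])
E
```

```text
[-0.0304  0.0168  0.044 ]
[-0.0311  0.0704  0.044 ]
[-0.142   0.0697  0.044 ]
[-0.1415  0.0172  0.044 ]
pack
[-0.0026 -0.0915  0.028 ]
[-0.0019 -0.0344  0.028 ]
[-0.0842 -0.0365  0.028 ]
[-0.0835 -0.0925  0.028 ]
lower? 1545 ((-83.95330810546875, 43.10183334350586), (112.72627258300781, 56.18100357055664), 0.7627962827682495)
[-0.08615189  0.04331437  0.0436146 ] [ 196  220   58   55 1545]
upper 1554 ((568.2645263671875, -298.1835021972656), (109.88457489013672, 58.90475082397461), 34.365333557128906)
[ 0.56713658 -0.29684757  0.04334856] [ 426  192   53   57 1554]
```

View pics/zoom1.png

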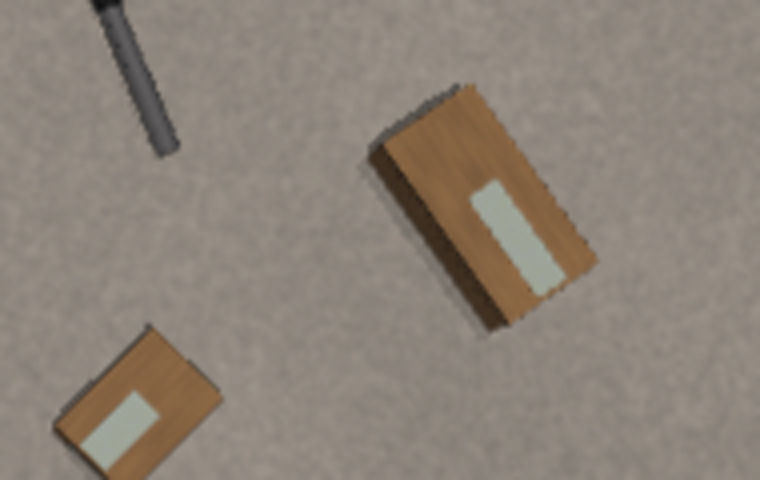

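```bash
cat >> h.py <<'E'
from scipy.linalg import logm,expm
def H(p,Rm):
    T=np.eye(4);T[:3,:3]=Rm;T[:3,3]=p;return T
def cur(s):return H(s["ee_pos"],R.from_rotvec(s["tool_rot"]).as_matrix())
RS=np.stack([SX,-SY,-SZ],1)   # tool x=SX,y=-SY,z=-SZ
def down(a):
    a=np.radians(a);x=np.array([np.cos(a),np.sin(a),0]);z=np.array([0,0,-1.]);return np.stack([x,np.cross(z,x),z],1)
def sp(x,y,z):return O+S@np.array([x,y,z])
def plan(T0,T1,N=None):
    D=np.linalg.inv(T0)@T1
    rv=R.from_matrix(D[:3,:3]).as_rotvec();ang=np.degrees(np.linalg.norm(rv));L=np.linalg.norm(D[:3,3])
    N=N or int(max(np.ceil(ang/9.5),np.ceil(L/.05),1))
    E=expm(np.real(logm(D))/N);r=np.degrees(R.from_matrix(E[:3,:3]).as_rotvec())
    print("remaining mm",(D[:3,3]*1000).round(1),"deg",np.degrees(rv).round(2));print("N",N,"row cm",(E[:3,3]*100).round(2),"deg",r.round(2))
    T=T0
    for i in range(N):
        T=T@E
        if i%3==2 or i==N-1: print("   ",T[:3,3].round(3))
E
python3 - <<'E'
from h import *
from rig import *
c=dict(np.load("top0.npz"))
C=[ray(c,(330+u/4,170+v/4),[0,0,1],.044)for u,v in[(470,87),(383,145),(508,327),(598,260)]]
print(np.round(C,4),np.mean(C,0));
for a,b in((0,3),(1,2)):
    d=C[a]-C[b];print(np.degrees(np.arctan2(d[1],d[0])),np.linalg.norm(d))
s=state();T0=cur(s)
plan(T0,H(sp(-.185,.0435,.13),RS))
E
```

```text
[[ 0.626  -0.2901  0.044 ]
 [ 0.5961 -0.2455  0.044 ]
 [ 0.5051 -0.3058  0.044 ]
 [ 0.5389 -0.3519  0.044 ]] [ 0.56652681 -0.29831669  0.044     ]
35.35411418046194 0.10683427984132905
33.513792037002624 0.10914163440455095
remaining mm [-414.1 -404.2   26.4] deg [ 14.93  -9.36 114.82]
N 13 row cm [-5.19  0.85  0.79] deg [ 1.15 -0.72  8.83]
    [0.327 0.555 0.189]
    [0.442 0.448 0.175]
    [0.498 0.3   0.172]
    [0.481 0.143 0.18 ]
    [0.459 0.094 0.185]
```

Request:
step_arm([
  [-5.2,0.85,0.7,1.15,-0.7,8.8],
  [-5.2,0.85,0.7,1.15,-0.7,8.8],
  [-5.2,0.85,0.7,1.15,-0.7,8.8],
  [-5.2,0.85,0.7,1.15,-0.7,8.8],
  [-5.2,0.85,0.7,1.15,-0.7,8.8],
  [-5.2,0.85,0.7,1.15,-0.7,8.8],
  [-5.2,0.85,0.7,1.15,-0.7,8.8],
  [-5.2,0.85,0.7,1.15,-0.7,8.8],
  [-5.2,0.85,0.7,1.15,-0.7,8.8],
  [-5.2,0.85,0.7,1.15,-0.7,8.8],
], gripper=3)

```text
time_s: 1.35
ee_pos: [0.4993, 0.233, 0.1757]
tool_rot: [2.447, 1.8, -0.321]
ft_force: [0.8, 0.1, -0.4]
finger_gap: 0.0302
```

```bash
cat > st.py <<'E'
from h import *
from rig import *
s=state();T0=cur(s)
def rep():print("t",round(s["time_s"],2),"pos",T0[:3,3].round(4),"stand",(tos(T0[:3,3])*1000).round(1),"F",s["ft_force"].round(1),"gap",round(s["finger_gap"],4),"q",s["q"].round(2))
rep()
E
python3 - <<'E'
from st import *
plan(T0,H(sp(-.185,.0435,.13),RS))
E
```

```text
t 1.35 pos [0.4993 0.233  0.1757] stand [-57.  106.8 154.3] F [ 0.8  0.1 -0.4] gap 0.0302 q [ 0.38  0.04  1.7  -0.14  1.58  0.69]
remaining mm [-143.1    3.6   22.3] deg [ 2.8  -1.52 24.37]
N 3 row cm [-4.73  0.81  0.78] deg [ 0.93 -0.51  8.12]
    [0.459 0.094 0.185]
```

Request:
step_arm([
  [-4.7,0.8,0.8,0.95,-0.5,8.1],
  [-4.7,0.8,0.8,0.95,-0.5,8.1],
  [-4.7,0.8,0.8,0.95,-0.5,8.1],
  [0,0,0,0,0,0],
])

```text
time_s: 1.85
ee_pos: [0.4565, 0.0877, 0.1827]
tool_rot: [2.766, 1.2, -0.367]
ft_force: [0.5, 0.4, 0.2]
finger_gap: 0.0297
```

```bash
python3 - <<'E'
from st import *
plan(T0,H(sp(-.185,.0435,.03),RS))
c=read_camera("wrist");np.savez("w1.npz",**c,pos=s["ee_pos"],rot=s["tool_rot"]);cv2.imwrite("pics/w1.png",c["img"][:,:,::-1])
E
```

```text
t 1.85 pos [0.4565 0.0877 0.1827] stand [-190.8   41.4  125.9] F [0.5 0.4 0.2] gap 0.0297 q [ 0.14 -0.15  1.87 -0.17  1.62  0.9 ]
remaining mm [ 6.1 -1.8 95.9] deg [-0.28  0.2  -1.05]
N 2 row cm [ 0.3  -0.09  4.79] deg [-0.14  0.1  -0.52]
    [0.442 0.075 0.089]
```

View pics/w1.png

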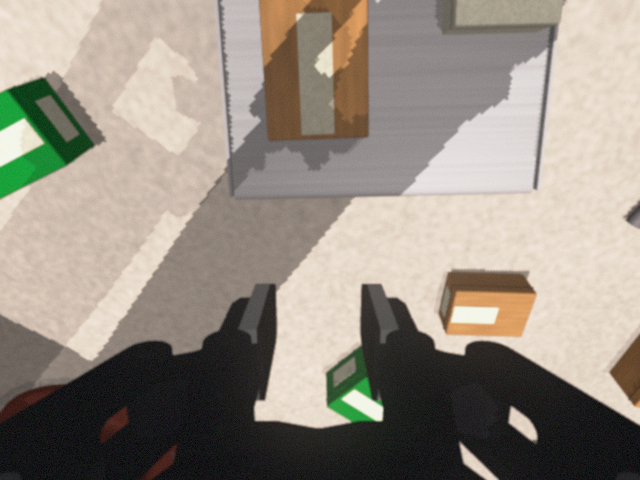

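The wrist view shows the carton's front end at rows up to 139, columns 268–368, so it is centred on the jaws. The stand's front edge is at row 195. Next I'll lower the tool and push.

Request:
step_arm([
  [0.3,-0.1,4.8,-0.15,0.1,-0.5],
  [0.3,-0.1,4.8,-0.15,0.1,-0.5],
  [0,0,0,0,0,0],
])

```text
time_s: 2.28
ee_pos: [0.444, 0.0785, 0.0869]
tool_rot: [2.751, 1.236, -0.354]
ft_force: [0.6, 0.5, 1.0]
finger_gap: 0.0297
```

```bash
python3 - <<'E'
from st import *
plan(T0,H(sp(-.160,.0435,.03),RS))
plan(T0,H(sp(-.125,.0435,.03),RS))
E
```

```text
t 2.27 pos [0.444  0.0785 0.0869] stand [-180.8   44.6   29.4] F [0.6 0.5 1. ] gap 0.0297 q [ 0.12 -0.09  1.99 -0.17  1.44  0.89]
remaining mm [20.8  1.2 -0.5] deg [ 0.13 -0.23  0.38]
N 1 row cm [ 2.08  0.12 -0.05] deg [ 0.13 -0.23  0.38]
    [0.458 0.093 0.082]
remaining mm [55.8  1.4 -0.4] deg [ 0.13 -0.23  0.38]
N 2 row cm [ 2.79  0.07 -0.02] deg [ 0.07 -0.12  0.19]
    [0.481 0.118 0.073]
```

Request:
step_arm([
  [1.0,0.1,0,0.1,-0.2,0.4],
  [1.0,0,0,0,0,0],
  [0.8,0,0,0,0,0],
  [0.8,0,0,0,0,0],
  [0.5,0,0,0,0,0],
  [0.5,0,0,0,0,0],
])

```text
time_s: 3.02
ee_pos: [0.4825, 0.116, 0.0811]
tool_rot: [2.752, 1.228, -0.342]
ft_force: [-0.2, 0.4, 0.0]
finger_gap: 0.0295
```

```bash
python3 - <<'E'
from st import *
print(s["ft_force"]@S)
plan(T0,H(sp(-.125,.0435,.03),RS))
E
```

```text
t 3.02 pos [0.4825 0.116  0.0811] stand [-127.5   41.    37.6] F [-0.2  0.4  0. ] gap 0.0295 q [ 0.18  0.02  1.89 -0.16  1.43  0.95]
[0.20072906 0.40201181 0.10063693]
remaining mm [ 2.5 -2.5  7.6] deg [ 0.44 -0.53  0.03]
N 1 row cm [ 0.25 -0.25  0.76] deg [ 0.44 -0.53  0.03]
    [0.481 0.118 0.073]
```

```bash
python3 - <<'E'
from st import *
for n in("wrist","top"):
    c=read_camera(n);np.savez(n+"2.npz",**c);cv2.imwrite(f"pics/{n}2.png",c["img"][:,:,::-1] if n=="wrist" else cv2.resize(c["img"][140:320,140:330],(760,600))[:,:,::-1])
E
```

```text
t 3.02 pos [0.4825 0.116  0.0811] stand [-127.5   41.    37.6] F [-0.2  0.4  0. ] gap 0.0295 q [ 0.18  0.02  1.89 -0.16  1.43  0.95]
```

View pics/wrist2.png

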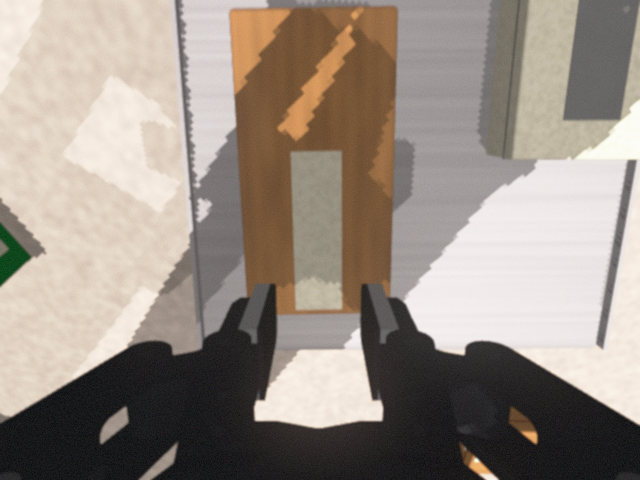

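View pics/top2.png

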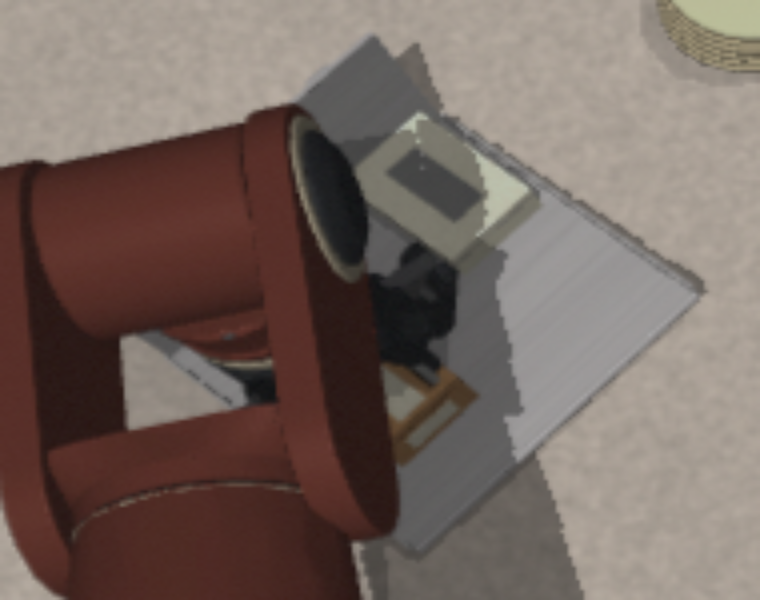

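```bash
python3 - <<'E'
from st import *
c=dict(np.load("wrist2.npz"));print(c["hand_eye"].round(3),c["fx"],c["cx"],c["cy"])
E=c["hand_eye"]
for p in [(0,.015,.017),(0,-.015,.017),(.011,-.015,.017),(-.011,-.015,.017),(.011,-.015,.0),(0,-.015,0)]:
    q=np.linalg.inv(E)@np.array([*p,1]);print(p,c["fx"]*q[0]/q[2]+c["cx"],c["fy"]*q[1]/q[2]+c["cy"],q[2])
def wray(uv,zs):
    r=np.array([(uv[0]-c["cx"])/c["fx"],(uv[1]-c["cy"])/c["fy"],1]);o=tos((T0@E)[:3,3]);d=S.T@(T0@E)[:3,:3]@r
    return o+d*(zs-o[2])/d[2]
for uv in[(248,313),(390,313),(232,10),(396,10)]: print(uv,wray(uv,.044).round(4))
for uv in[(203,348),(603,348)]: print(uv,wray(uv,0).round(4))
z=c["range_z"]
for v,u in[(250,320),(300,320),(310,300),(330,320),(340,320),(300,262),(320,255),(390,265),(300,440),(60,320)]:
    d=z[v,u];P=np.array([(u-c["cx"])/c["fx"]*d,(v-c["cy"])/c["fy"]*d,d,1]);print((v,u),d,tos((T0@E@P)[:3]).round(4),(E@P)[:3].round(4))
E
```

```text
t 3.12 pos [0.4824 0.116  0.081 ] stand [-127.6   41.1   37.4] F [-0.  -1.2  0.2] gap 0.0294 q [ 0.18  0.02  1.89 -0.16  1.43  0.95]
[[ 0.001 -0.966 -0.259  0.066]
 [ 1.     0.001  0.001  0.001]
 [-0.001 -0.259  0.966 -0.161]
 [ 0.     0.     0.     1.   ]] 430.46141502607554 318.1442740457409 234.0419884874215
(0, 0.015, 0.017) 350.0932618088671 273.2633729830684 0.18890288251778545
(0, -0.015, 0.017) 281.7264086340829 273.2133080242325 0.1888792300875958
(0.011, -0.015, 0.017) 281.19320628257685 249.23005590606468 0.18602800495889452
(-0.011, -0.015, 0.017) 282.2437524727452 296.4832498753366 0.19173045521629709
(0.011, -0.015, 0.0) 277.64002271171177 261.883740516571 0.16960901847526888
(0, -0.015, 0) 278.28273185789635 287.941106536902 0.17246024360397016
(248, 313) [-0.1354  0.0675  0.044 ]
(390, 313) [-0.1355  0.0121  0.044 ]
(232, 10) [-0.0278  0.0685  0.044 ]
(396, 10) [-0.0276  0.0148  0.044 ]
(203, 348) [-0.1751  0.0986  0.    ]
(603, 348) [-0.1757 -0.1072  0.    ]
(250, 320) 0.16028506 [-0.1094  0.0395  0.0453] [ 0.0183  0.0016 -0.0077]
(300, 320) 0.16659904 [-0.1299  0.0394  0.0441] [-0.0023  0.0017 -0.0067]
(310, 300) 0.16841196 [-0.1344  0.0472  0.0433] [-0.0068 -0.0061 -0.006 ]
(330, 320) 0.21841645 [-0.1653  0.0388 -0.0003] [-0.0381  0.002   0.0374]
(340, 320) 0.21916306 [-0.1706  0.0388  0.0003] [-0.0433  0.002   0.0367]
(300, 262) 0.13500321 [-0.1173  0.058   0.0733] [ 0.0106 -0.0167 -0.0359]
(320, 255) 0.12053122 [-0.117   0.0582  0.0882] [ 0.0111 -0.0167 -0.0508]
(390, 265) 0.120647065 [-0.136   0.0554  0.093 ] [-0.0079 -0.0139 -0.0558]
(300, 440) 0.21478592 [-0.149  -0.021  -0.0002] [-0.0218  0.0618  0.0379]
(60, 320) 0.14521828 [-0.043   0.0397  0.0437] [ 0.0846  0.0015 -0.0055]
```

```bash
python3 - <<'E'
from h import *
for f in("w1.npz","wrist2.npz"):
    c=dict(np.load(f));E=c["hand_eye"];z=c["range_z"];v,u=np.mgrid[:480,:640]
    P=np.stack([(u-c["cx"])/c["fx"]*z,(v-c["cy"])/c["fy"]*z,z],-1)@E[:3,:3].T+E[:3,3]
    for r in range(280,400,12): print(r,[(cc,*P[r,cc].round(3)) for cc in(252,262,270,274)])
E
```

```text
280 [(252, np.float64(-0.078), np.float64(-0.06), np.float64(0.211)), (262, np.float64(-0.079), np.float64(-0.051), np.float64(0.212)), (270, np.float64(-0.078), np.float64(-0.043), np.float64(0.211)), (274, np.float64(-0.078), np.float64(-0.039), np.float64(0.211))]
292 [(252, np.float64(-0.092), np.float64(-0.061), np.float64(0.216)), (262, np.float64(0.011), np.float64(-0.017), np.float64(-0.031)), (270, np.float64(0.011), np.float64(-0.015), np.float64(-0.031)), (274, np.float64(0.009), np.float64(-0.014), np.float64(-0.026))]
304 [(252, np.float64(0.011), np.float64(-0.019), np.float64(-0.04)), (262, np.float64(0.011), np.float64(-0.016), np.float64(-0.039)), (270, np.float64(0.01), np.float64(-0.014), np.float64(-0.037)), (274, np.float64(0.005), np.float64(-0.014), np.float64(-0.026))]
316 [(252, np.float64(0.011), np.float64(-0.018), np.float64(-0.048)), (262, np.float64(0.011), np.float64(-0.015), np.float64(-0.048)), (270, np.float64(0.007), np.float64(-0.014), np.float64(-0.039)), (274, np.float64(0.001), np.float64(-0.014), np.float64(-0.028))]
328 [(252, np.float64(0.011
[... 3573 characters left out ...]
0.014), np.float64(-0.056)), (270, np.float64(-0.007), np.float64(-0.014), np.float64(-0.044)), (274, np.float64(-0.103), np.float64(-0.03), np.float64(0.111))]
376 [(252, np.float64(0.017), np.float64(-0.012), np.float64(-0.087)), (262, np.float64(-0.003), np.float64(-0.015), np.float64(-0.056)), (270, np.float64(-0.115), np.float64(-0.034), np.float64(0.114)), (274, np.float64(-0.115), np.float64(-0.031), np.float64(0.114))]
388 [(252, np.float64(0.017), np.float64(-0.011), np.float64(-0.091)), (262, np.float64(-0.007), np.float64(-0.015), np.float64(-0.056)), (270, np.float64(-0.127), np.float64(-0.034), np.float64(0.117)), (274, np.float64(-0.126), np.float64(-0.031), np.float64(0.116))]
```

```bash
python3 - <<'E'
from st import *
c=dict(np.load("w1.npz"));E=c["hand_eye"];T=H(c["pos"],R.from_rotvec(c["rot"]).as_matrix())
def wray(uv,zs):
    r=np.array([(uv[0]-c["cx"])/c["fx"],(uv[1]-c["cy"])/c["fy"],1]);o=tos((T@E)[:3,3]);d=S.T@(T@E)[:3,:3]@r
    return o+d*(zs-o[2])/d[2]
for uv in[(268,139),(368,136)]: print(wray(uv,.044).round(4))
c=read_camera("scene");np.savez("s2.npz",**c);im=c["img"][60:300,250:450];cv2.imwrite("pics/s2.png",cv2.resize(im,(500,600),interpolation=cv2.INTER_CUBIC)[:,:,::-1])
for p in[(0,.02,.017),(0,-.02,.017),(0,.02,-.027),(0,-.02,-.027)]:
    X=(T0@np.array([*p,1]))[:3];print(p,proj(c,X),((proj(c,X)-[250,60])*2.5).round())
E
```

```text
t 3.12 pos [0.4824 0.116  0.081 ] stand [-127.6   41.1   37.4] F [-0.  -1.2  0.2] gap 0.0294 q [ 0.18  0.02  1.89 -0.16  1.43  0.95]
[-0.136   0.0674  0.044 ]
[-0.1353  0.0124  0.044 ]
(0, 0.02, 0.017) [336.14342866 199.67518776] [215. 349.]
(0, -0.02, 0.017) [334.14765094 188.87429099] [210. 322.]
(0, 0.02, -0.027) [340.44379319 188.35710909] [226. 321.]
(0, -0.02, -0.027) [338.33587345 177.51651858] [221. 294.]
```

View pics/s2.png

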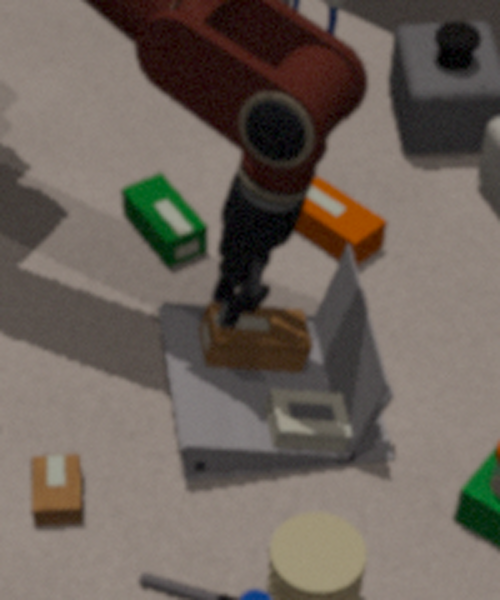

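The range data and the scene view both put the real fingertips about 25 mm *behind* the reported TCP, not 17 mm ahead of it. That explains why the fingers passed over the carton, which has not moved. I'll apply a z offset of about 43 mm, back off and lower.

```bash
python3 - <<'E'
from st import *
plan(T0,H(sp(-.172,.041,.040),RS))
plan(H(sp(-.172,.041,.040),RS),H(sp(-.172,.041,-.008),RS))
E
```

```text
t 3.17 pos [0.4822 0.1158 0.0809] stand [-127.9   41.1   37.3] F [-1.1  0.4 -0.3] gap 0.0299 q [ 0.18  0.02  1.89 -0.16  1.43  0.95]
remaining mm [-44.1   0.1  -3.1] deg [ 0.43 -0.51  0.04]
N 1 row cm [-4.41  0.01 -0.31] deg [ 0.43 -0.51  0.04]
    [0.454 0.085 0.095]
remaining mm [-0.  0. 48.] deg [-0. -0.  0.]
N 1 row cm [-0.   0.   4.8] deg [ 0. -0. -0.]
    [0.446 0.075 0.048]
```

Request:
step_arm([
  [-2.2,0,-0.2,0.2,-0.25,0],
  [-2.2,0,-0.2,0.2,-0.25,0],
  [0,0,0,0,0,0],
])

```text
time_s: 3.55
ee_pos: [0.4531, 0.0838, 0.0959]
tool_rot: [2.753, 1.227, -0.361]
ft_force: [0.8, -0.1, -0.2]
finger_gap: 0.0297
```

```bash
python3 - <<'E'
from st import *
plan(T0,H(sp(-.170,.041,-.006),RS))
E
```

```text
t 3.55 pos [0.4531 0.0838 0.0959] stand [-173.5   41.3   40.6] F [ 0.8 -0.1 -0.2] gap 0.0297 q [ 0.13 -0.08  1.96 -0.17  1.46  0.9 ]
remaining mm [ 3.5  0.4 46.6] deg [-0.01  0.05  0.03]
N 1 row cm [0.35 0.04 4.66] deg [-0.01  0.05  0.03]
    [0.448 0.077 0.05 ]
```

Request:
step_arm([
  [0.2,0,2.3,0,0,0],
  [0.1,0,1.5,0,0,0],
  [0,0,0.8,0,0,0],
  [0,0,0,0,0,0],
])

```text
time_s: 4.05
ee_pos: [0.448, 0.0777, 0.0492]
tool_rot: [2.754, 1.226, -0.359]
ft_force: [-0.1, 0.2, 0.3]
finger_gap: 0.0304
```

```bash
python3 - <<'E'
from st import *
plan(T0,H(sp(-.150,.041,-.006),RS))
c=read_camera("wrist");np.savez("w3.npz",**c,pos=s["ee_pos"],rot=s["tool_rot"]);cv2.imwrite("pics/w3.png",c["img"][:,:,::-1])
c=read_camera("scene");im=c["img"][110:270,290:430];cv2.imwrite("pics/s3.png",cv2.resize(im,(525,600),interpolation=cv2.INTER_CUBIC)[:,:,::-1])
E
```

```text
t 4.05 pos [0.448  0.0777 0.0492] stand [-169.2   41.    -6.5] F [-0.1  0.2  0.3] gap 0.0304 q [ 0.12 -0.03  2.   -0.17  1.37  0.9 ]
remaining mm [19.2  0.  -0.5] deg [ 0.02 -0.05  0.  ]
N 1 row cm [ 1.92  0.   -0.05] deg [ 0.02 -0.05  0.  ]
    [0.461 0.092 0.045]
```

View pics/w3.png

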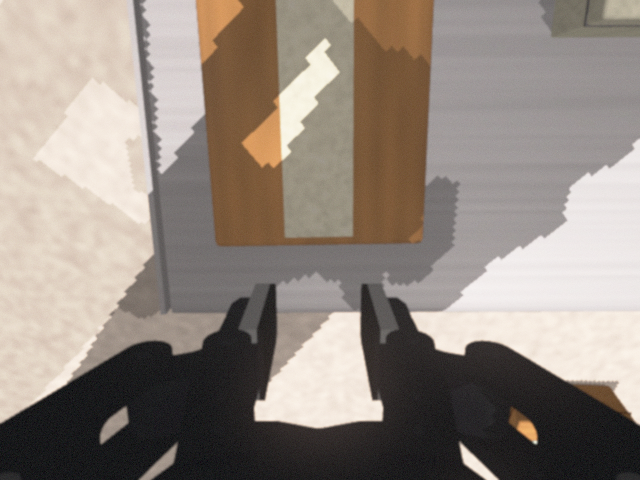

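View pics/s3.png

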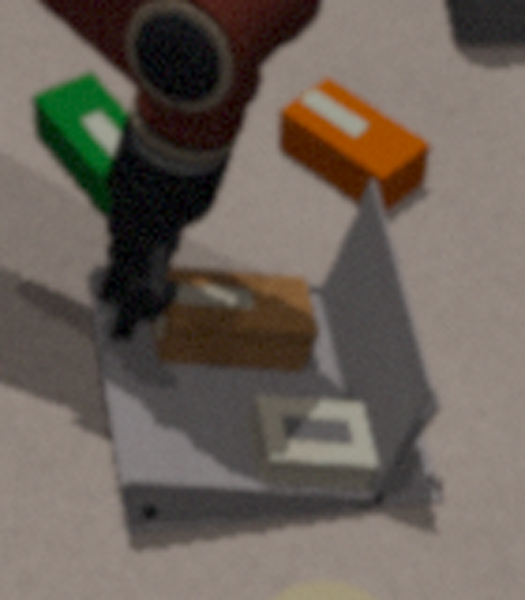

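The fingers now stand low in front of the carton's end (wrist rows 243 and 285). Now the push.

Request:
step_arm([
  [0.8,0,0,0,0,0],
  [0.7,0,0,0,0,0],
  [0.6,0,0,0,0,0],
  [0.6,0,0,0,0,0],
  [0.5,0,0,0,0,0],
  [0,0,0,0,0,0],
])

```text
time_s: 4.9
ee_pos: [0.4725, 0.103, 0.0429]
tool_rot: [2.753, 1.227, -0.352]
ft_force: [0.0, -1.2, 0.1]
finger_gap: 0.03
```

```bash
python3 - <<'E'
from st import *
print(s["ft_force"]@S)
plan(T0,H(sp(-.121,.041,-.006),RS))
E
```

```text
t 4.9 pos [0.4725 0.103  0.0429] stand [-133.5   39.7   -3.6] F [ 0.  -1.2  0.1] gap 0.03 q [ 0.16  0.05  1.93 -0.17  1.36  0.94]
[-0.82892419 -0.79158604 -0.15978601]
remaining mm [12.5 -1.3  2.5] deg [ 0.2  -0.24  0.  ]
N 1 row cm [ 1.25 -0.13  0.25] deg [ 0.2  -0.24  0.  ]
    [0.479 0.112 0.037]
```

Request:
step_arm([
  [0.4,0,0.1,0.2,-0.2,0],
  [0.3,-0.1,0.1,0,0,0],
  [0.3,0,0,0,0,0],
  [0,0,0,0,0,0],
])

```text
time_s: 5.4
ee_pos: [0.4782, 0.1108, 0.0381]
tool_rot: [2.754, 1.226, -0.36]
ft_force: [-0.5, -0.2, -0.0]
finger_gap: 0.0298
```

```bash
python3 - <<'E'
from st import *
print(s["ft_force"]@S)
plan(T0,H(sp(-.121,.041,-.006),RS))
E
```

```text
t 5.4 pos [0.4782 0.1108 0.0381] stand [-123.1   40.7   -5.7] F [-0.5 -0.2 -0. ] gap 0.0298 q [ 0.17  0.08  1.91 -0.16  1.36  0.96]
[-0.445622    0.26325051 -0.15550131]
remaining mm [ 2.1 -0.3  0.3] deg [-0.01 -0.02 -0.01]
N 1 row cm [ 0.21 -0.03  0.03] deg [-0.01 -0.02 -0.01]
    [0.479 0.112 0.037]
```

Request:
step_arm([
  [0.2,0,0,0,0,0],
  [0.2,0,0,0,0,0],
  [0.2,0,0,0,0,0],
])

```text
time_s: 5.78
ee_pos: [0.4817, 0.1147, 0.0367]
tool_rot: [2.753, 1.225, -0.363]
ft_force: [-3.8, -4.3, 4.2]
finger_gap: 0.0301
```

```bash
python3 - <<'E'
from st import *
print(s["ft_force"]@S)
c=read_camera("wrist");np.savez("w4.npz",**c,pos=s["ee_pos"],rot=s["tool_rot"]);cv2.imwrite("pics/w4.png",c["img"][:,:,::-1])
E
```

```text
t 5.78 pos [0.4817 0.1147 0.0367] stand [-117.6   40.7   -5.7] F [-3.8 -4.3  4.2] gap 0.0301 q [ 0.18  0.09  1.9  -0.16  1.36  0.96]
[-6.590862   -0.05161181  2.61733106]
```

View pics/w4.png

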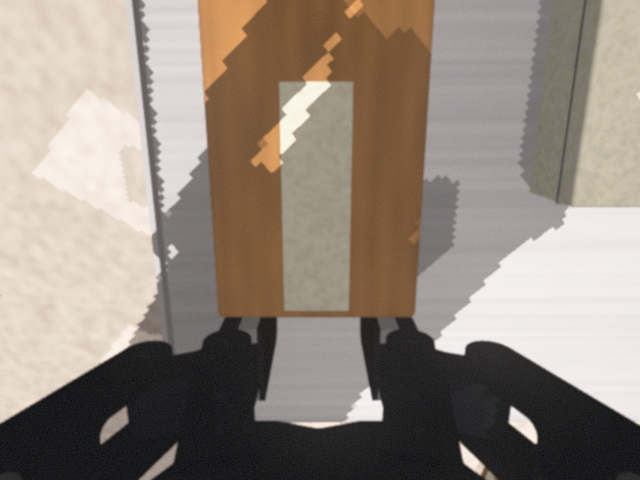

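Request:
step_arm([
  [0.3,0,0,0,0,0],
  [0.3,0,0,0,0,0],
])

```text
time_s: 6.08
ee_pos: [0.4815, 0.114, 0.037]
tool_rot: [2.744, 1.222, -0.389]
ft_force: [-9.3, -10.7, 11.1]
finger_gap: 0.0302
```

```bash
python3 - <<'E'
from st import *
print(s["ft_force"]@S)
E
```

```text
t 6.08 pos [0.4815 0.114  0.037 ] stand [-118.3   40.4   -5.6] F [ -9.3 -10.7  11.1] gap 0.0302 q [ 0.18  0.1   1.89 -0.17  1.38  0.97]
[-16.5659264   -0.30816308   7.09922092]
```

The force rises to 17 N with no further motion, so the lower carton is home. Next I'll back off, lift, and go to the upper carton.

Request:
step_arm([
  [-1.5,0,0,0,0,0],
  [-2.0,0,0,0,0,0],
  [-1.0,0,-4.0,0,0,0],
  [0,0,-5.0,0,0,0],
  [0,0,-4.0,0,0,0],
  [0,0,0,0,0,0],
], gripper=8.5)

```text
time_s: 6.82
ee_pos: [0.4753, 0.1079, 0.1776]
tool_rot: [2.749, 1.223, -0.381]
ft_force: [0.2, -1.1, -0.1]
finger_gap: 0.0849
```

```bash
python3 - <<'E'
from st import *
plan(T0,H([.5665,-.298,.12],down(34.5)))
E
```

```text
t 6.83 pos [0.4753 0.1079 0.1776] stand [-162.8   40.9  128.1] F [ 0.2 -1.1 -0.1] gap 0.0849 q [ 0.17 -0.08  1.82 -0.17  1.62  0.92]
remaining mm [-215.9  339.7  119.9] deg [ 1.73 15.67 13.38]
N 9 row cm [-2.15  4.03  1.  ] deg [0.19 1.74 1.49]
    [ 0.515 -0.026  0.164]
    [ 0.545 -0.162  0.145]
    [ 0.566 -0.298  0.12 ]
```

Request:
step_arm([
  [-2.15,4.0,1.0,0.2,1.75,1.5],
  [-2.15,4.0,1.0,0.2,1.75,1.5],
  [-2.15,4.0,1.0,0.2,1.75,1.5],
  [-2.15,4.0,1.0,0.2,1.75,1.5],
  [-2.15,4.0,1.0,0.2,1.75,1.5],
  [-2.15,4.0,1.0,0.2,1.75,1.5],
  [-2.15,4.0,1.0,0.2,1.75,1.5],
  [-2.15,4.0,1.0,0.2,1.75,1.5],
  [0,0,0,0,0,0],
])

```text
time_s: 7.95
ee_pos: [0.5538, -0.2591, 0.1145]
tool_rot: [-2.99, -0.96, 0.032]
ft_force: [0.4, -0.1, 0.6]
finger_gap: 0.0851
```

```bash
python3 - <<'E'
from st import *
plan(T0,H([.5665,-.298,.10],down(34.5)))
c=read_camera("wrist");np.savez("w5.npz",**c,pos=s["ee_pos"],rot=s["tool_rot"]);cv2.imwrite("pics/w5.png",c["img"][:,:,::-1])
c=read_camera("top");np.savez("top5.npz",**c);cv2.imwrite("pics/top5.png",cv2.resize(c["img"][140:320,140:330],(760,600),interpolation=cv2.INTER_CUBIC)[:,:,::-1])
T=tos(cloud(c).reshape(-1,3)).reshape(480,640,3)
m=(T[...,0]>-.2)&(T[...,0]<0.01)&(abs(T[...,1])<.095)&(abs(T[...,2]-.044)<.006)
m=cv2.morphologyEx(m.astype(np.uint8),cv2.MORPH_OPEN,np.ones((3,3)))
k,l,st,_=cv2.connectedComponentsWithStats(m)
for i in range(1,k):
    if st[i,4]>300: print(cv2.minAreaRect((T[l==i][:,:2]*1000).astype(np.float32)),st[i])
E
```

```text
t 7.95 pos [ 0.5538 -0.2591  0.1145] stand [-359.4 -263.    10.5] F [ 0.4 -0.1  0.6] gap 0.0851 q [-0.55  0.11  1.72 -0.02  1.33  0.4 ]
remaining mm [-12.1  39.1  14.5] deg [-0.4   1.1   1.09]
N 1 row cm [-1.21  3.91  1.45] deg [-0.4   1.1   1.09]
    [ 0.566 -0.298  0.1  ]
((-53.04495620727539, 29.966251373291016), (85.16598510742188, 113.77163696289062), 89.40764617919922) [ 184  198   59   66 1603]
```

View pics/w5.png

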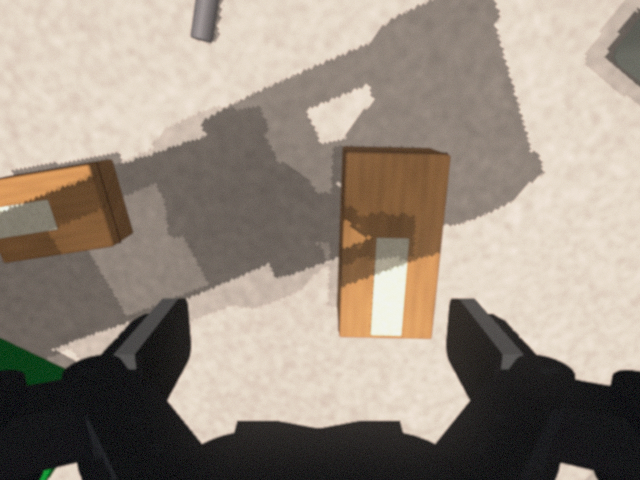

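View pics/top5.png

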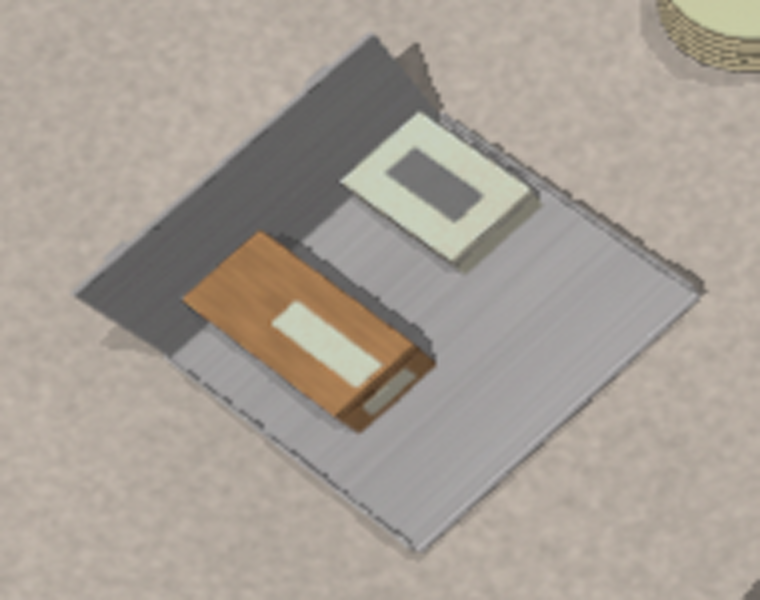

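```bash
python3 - <<'E'
from h import *
c=dict(np.load("top5.npz"))
C=[tos(ray(c,(140+u/4,140+v*.3),SZ,SZ@O+.044)) for u,v in[(262,232),(183,297),(338,417),(415,352)]]
print(np.round(C,4),np.mean(C,0))
for a,b in((0,3),(1,2)): d=C[a]-C[b];print(np.degrees(np.arctan2(d[1],d[0])),np.linalg.norm(d))
c=dict(np.load("w5.npz"));E=c["hand_eye"];T=H(c["pos"],R.from_rotvec(c["rot"]).as_matrix())
def wray(uv,h):
    r=np.array([(uv[0]-c["cx"])/c["fx"],(uv[1]-c["cy"])/c["fy"],1]);o=(T@E)[:3,3];d=(T@E)[:3,:3]@r
    return o+d*(h-o[2])/d[2]
C=[wray(p,.044) for p in[(343,148),(446,151),(433,338),(339,337)]]
print(np.round(C,4),np.mean(C,0))
for a,b in((0,3),(1,2)): d=C[a]-C[b];print(np.degrees(np.arctan2(d[1],d[0])),np.linalg.norm(d))
z=c["range_z"];v,u=np.mgrid[:480,:640]
P=np.stack([(u-c["cx"])/c["fx"]*z,(v-c["cy"])/c["fy"]*z,z],-1)@E[:3,:3].T+E[:3,3]
for col in(165,175,180,185): 
    g=np.where((P[280:345,col,2]<0.03))[0]; print(col,280+g[0],P[280+g[0],col].round(3),P[283+g[0],col].round(3))
E
```

```text
[[-0.0023  0.0149  0.044 ]
 [-0.0005  0.0684  0.044 ]
 [-0.1119  0.0686  0.044 ]
 [-0.1135  0.0172  0.044 ]] [-0.05705974  0.04227746  0.044     ]
-1.2335976127571593 0.11116333570834983
-0.08377918898807384 0.11139686527603
[[ 0.6018 -0.2414  0.044 ]
 [ 0.6321 -0.2863  0.044 ]
 [ 0.5434 -0.3516  0.044 ]
 [ 0.511  -0.3057  0.044 ]] [ 0.57207467 -0.29626158  0.044     ]
35.33674224971161 0.11119368698550332
36.33191565554419 0.11012506589870523
165 299 [ 0.011 -0.047 -0.036] [ 0.011 -0.046 -0.038]
175 296 [ 0.066  0.001 -0.161] [ 0.011 -0.044 -0.035]
180 299 [ 0.011 -0.042 -0.036] [ 0.011 -0.042 -0.038]
185 299 [ 0.01  -0.041 -0.034] [ 0.009 -0.042 -0.034]
```

```bash
python3 - <<'E'
from st import *
a=np.radians(35.3);p=np.array([.570,-.297,0])-.018*np.array([np.cos(a),np.sin(a),0]);print(p)
plan(T0,H(p+[0,0,.045],down(35.3)))
E
```

```text
t 8.05 pos [ 0.5544 -0.2564  0.1153] stand [-357.4 -261.6   11.8] F [ 0.2  0.5 -0.2] gap 0.085 q [-0.55  0.11  1.72 -0.01  1.33  0.4 ]
[ 0.55530952 -0.30740144  0.        ]
remaining mm [-27.7  42.4  70.5] deg [-0.41  1.07  0.49]
N 2 row cm [-1.4   2.12  3.52] deg [-0.21  0.53  0.24]
    [ 0.555 -0.307  0.045]
```

Request:
step_arm([
  [-1.4,2.1,3.0,-0.2,0.5,0.25],
  [-1.4,2.1,3.0,-0.2,0.5,0.25],
  [0,0,0,0,0,0],
  [0,0,0,0,0,0],
])

```text
time_s: 8.55
ee_pos: [0.5571, -0.302, 0.0559]
tool_rot: [2.99, 0.963, 0.003]
ft_force: [1.2, 0.2, -0.0]
finger_gap: 0.0853
```

```bash
python3 - <<'E'
from st import *
plan(T0,H([.5553,-.3074,-.018],down(35.3)))
c=read_camera("wrist");np.savez("w6.npz",**c,pos=s["ee_pos"],rot=s["tool_rot"]);cv2.imwrite("pics/w6.png",c["img"][:,:,::-1])
E
```

```text
t 8.55 pos [ 0.5571 -0.302   0.0559] stand [-373.  -294.1  -53.9] F [ 1.2  0.2 -0. ] gap 0.0853 q [-0.61  0.21  1.71  0.    1.22  0.33]
remaining mm [-4.8  3.2 73.8] deg [ 0.08 -0.11  0.41]
N 2 row cm [-0.24  0.16  3.69] deg [ 0.04 -0.05  0.2 ]
    [ 0.555 -0.307 -0.018]
```

View pics/w6.png

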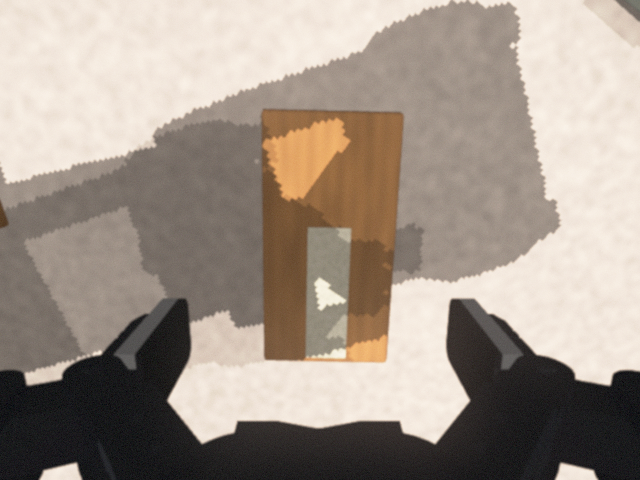

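The carton is centred within about 3 mm between the jaws (columns 264–387 against jaw centre 319). Descending.

Request:
step_arm([
  [-0.3,0.2,2.5,0,0,0.6],
  [-0.2,0.1,2.5,0,0,0.5],
  [0,0,1.6,0,0,0],
  [0,0,0.7,0,0,0],
  [0,0,0,0,0,0],
])

```text
time_s: 9.22
ee_pos: [0.5603, -0.3053, -0.0118]
tool_rot: [2.988, 0.941, 0.014]
ft_force: [0.3, -0.1, -0.7]
finger_gap: 0.0848
```

```bash
python3 - <<'E'
from st import *
plan(T0,H([.5553,-.3074,-.018],down(34.5)))
E
```

```text
t 9.22 pos [ 0.5603 -0.3053 -0.0118] stand [-356.  -298.7 -119.3] F [ 0.3 -0.1 -0.7] gap 0.0848 q [-0.62  0.3   1.73  0.    1.09  0.34]
remaining mm [-5.3 -1.2  6.2] deg [ 0.65 -0.35  0.44]
N 1 row cm [-0.53 -0.12  0.62] deg [ 0.65 -0.35  0.44]
    [ 0.555 -0.307 -0.018]
```

Request:
step_arm([
  [-0.4,0,0.3,0.6,-0.3,0.4],
  [0,0,0.3,0,0,0],
  [0,0,0,0,0,0],
])

```text
time_s: 9.6
ee_pos: [0.5583, -0.3087, -0.0159]
tool_rot: [2.997, 0.931, 0.004]
ft_force: [0.3, 0.2, -0.3]
finger_gap: 0.085
```

Request:
step_arm([
  [0,0,0,0,0,0],
  [0,0,0,0,0,0],
  [0,0,0,0,0,0],
  [0,0,0,0,0,0],
  [0,0,0,0,0,0],
], gripper=4.5)

```text
time_s: 10.22
ee_pos: [0.5584, -0.3089, -0.0154]
tool_rot: [2.997, 0.931, 0.005]
ft_force: [0.4, 0.1, -0.6]
finger_gap: 0.0556
```

```bash
python3 - <<'E'
from st import *
E
```

```text
t 10.22 pos [ 0.5584 -0.3089 -0.0154] stand [-358.8 -299.8 -123.8] F [ 0.4  0.1 -0.6] gap 0.0556 q [-0.62  0.31  1.73  0.    1.1   0.35]
```

Request:
step_arm([
  [0,0,-2,0,0,0],
  [0,0,-4,0,0,0],
  [0,0,-4,0,0,0],
  [0,0,-3,0,0,0],
  [0,0,0,0,0,0],
])

```text
time_s: 10.85
ee_pos: [0.5564, -0.3076, 0.1198]
tool_rot: [2.999, 0.932, 0.001]
ft_force: [-0.4, 0.2, -2.8]
finger_gap: 0.0551
```

```bash
python3 - <<'E'
from st import *
print(s["finger_gap"])
c=read_camera("wrist");np.savez("w7.npz",**c,pos=s["ee_pos"],rot=s["tool_rot"]);cv2.imwrite("pics/w7.png",c["img"][:,:,::-1])
plan(T0,H(sp(-.125,.040,.12),RS))
E
```

```text
t 10.85 pos [ 0.5564 -0.3076  0.1198] stand [-393.9 -297.4    6.8] F [-0.4  0.2 -2.8] gap 0.0551 q [-0.62  0.15  1.67  0.    1.32  0.35]
0.0551136765309687
remaining mm [ 202.4 -395.4  -40.5] deg [ -1.7  -14.85 -13.4 ]
N 9 row cm [ 2.64 -4.14 -0.78] deg [-0.19 -1.65 -1.49]
    [ 0.548 -0.16   0.141]
    [ 0.529 -0.013  0.154]
    [0.499 0.133 0.16 ]
```

View pics/w7.png

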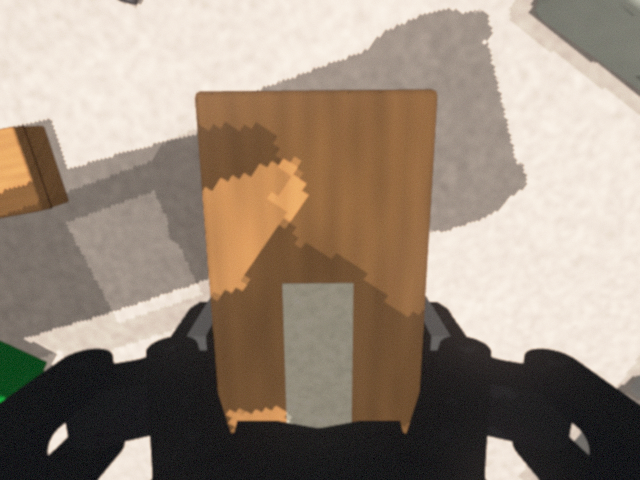

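Request:
step_arm([
  [2.6,-4.1,-0.8,-0.2,-1.65,-1.5],
  [2.6,-4.1,-0.8,-0.2,-1.65,-1.5],
  [2.6,-4.1,-0.8,-0.2,-1.65,-1.5],
  [2.6,-4.1,-0.8,-0.2,-1.65,-1.5],
  [2.6,-4.1,-0.8,-0.2,-1.65,-1.5],
  [2.6,-4.1,-0.8,-0.2,-1.65,-1.5],
  [2.6,-4.1,-0.8,-0.2,-1.65,-1.5],
  [2.6,-4.1,-0.8,-0.2,-1.65,-1.5],
  [0,0,0,0,0,0],
])

```text
time_s: 12.02
ee_pos: [0.4956, 0.0944, 0.1417]
tool_rot: [2.79, 1.213, -0.37]
ft_force: [0.3, -0.8, -2.9]
finger_gap: 0.0554
```

```bash
python3 - <<'E'
from st import *
c=dict(np.load("w7.npz"));E=c["hand_eye"]
def tray(uv,h):
    r=E[:3,:3]@np.array([(uv[0]-c["cx"])/c["fx"],(uv[1]-c["cy"])/c["fy"],1]);o=E[:3,3];return o+r*(h-o[2])/r[2]
for uv in[(197,93),(436,92),(233,430),(405,430)]: print(tray(uv,-.0594).round(4))
z=c["range_z"]
for uv in[(300,110),(300,250),(320,350)]:
    d=z[uv[1],uv[0]];print(uv,(E@np.array([(uv[0]-c["cx"])/c["fx"]*d,(uv[1]-c["cy"])/c["fy"]*d,d,1]))[:3].round(4))
plan(T0,H(sp(-.125,.040,.12),RS))
E
```

```text
t 12.03 pos [0.4956 0.0944 0.1417] stand [-150.2   16.8   94.3] F [ 0.3 -0.8 -2.9] gap 0.0554 q [ 0.12 -0.01  1.82 -0.14  1.55  0.89]
[ 0.0711 -0.0264 -0.0594]
[ 0.0713  0.0273 -0.0594]
[-0.0182 -0.0228 -0.0594]
[-0.0181  0.0251 -0.0594]
(300, 110) [ 0.0674 -0.0033 -0.0588]
(300, 250) [ 0.034  -0.0036 -0.0588]
(320, 350) [ 0.0061  0.0014 -0.0585]
remaining mm [ 25.  -24.3 -24.8] deg [-1.7  -0.45 -0.76]
N 1 row cm [ 2.5  -2.43 -2.48] deg [-1.7  -0.45 -0.76]
    [0.499 0.133 0.16 ]
```

Request:
step_arm([
  [1.0,-1.2,-1.2,-0.85,-0.2,-0.4],
  [1.0,-1.2,0,-0.85,-0.2,-0.4],
  [1.5,0,0.5,0,0,0],
  [1.5,0,0.5,0,0,0],
  [0,0,0,0,0,0],
  [0,0,0,0,0,0],
])

```text
time_s: 12.78
ee_pos: [0.5091, 0.1455, 0.1227]
tool_rot: [2.754, 1.225, -0.375]
ft_force: [-0.5, -0.0, -3.2]
finger_gap: 0.0553
```

```bash
python3 - <<'E'
from st import *
plan(T0,H(sp(-.080,.0405,.045),RS))
for n in("wrist","scene"):
    c=read_camera(n);np.savez(n+"8.npz",**c,pos=s["ee_pos"],rot=s["tool_rot"]);cv2.imwrite(f"pics/{n}8.png",c["img"][:,:,::-1] if n=="wrist" else cv2.resize(c["img"][110:270,290:430],(525,600),interpolation=cv2.INTER_CUBIC)[:,:,::-1])
E
```

```text
t 12.78 pos [0.5091 0.1455 0.1227] stand [-99.8  41.   88. ] F [-0.5 -0.  -3.2] gap 0.0553 q [ 0.22  0.07  1.76 -0.15  1.53  0.98]
remaining mm [20.2  0.7 42.8] deg [-0.28  0.51 -0.  ]
N 1 row cm [2.02 0.07 4.28] deg [-0.28  0.51 -0.  ]
    [0.515 0.151 0.076]
```

View pics/wrist8.png

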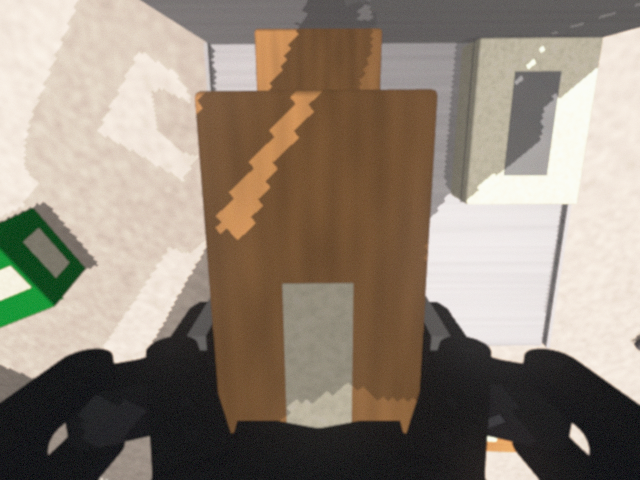

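View pics/scene8.png

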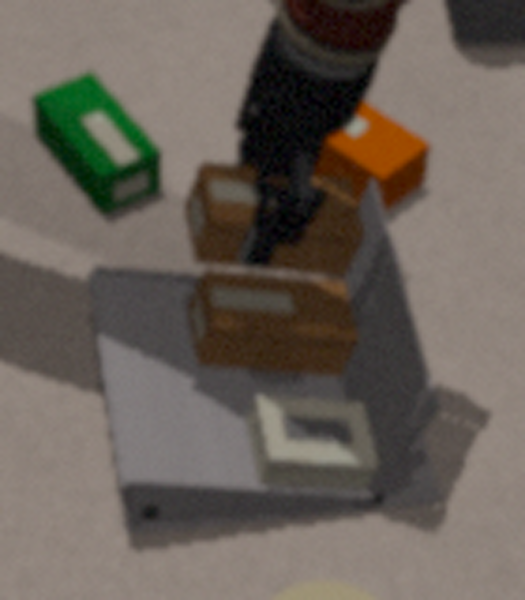

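The upper carton (columns 196–436) lines up over the lower one (256–381), which looks home against the backstop. Lowering.

Request:
step_arm([
  [1.0,0.1,2.0,-0.3,0.5,0],
  [0.7,0,1.5,0,0,0],
  [0,0,0.5,0,0,0],
  [0,0,0,0,0,0],
  [0,0,0,0,0,0],
])

```text
time_s: 13.5
ee_pos: [0.5153, 0.1488, 0.0811]
tool_rot: [2.755, 1.223, -0.354]
ft_force: [0.3, -0.2, -2.1]
finger_gap: 0.0556
```

```bash
python3 - <<'E'
from st import *
print(s["ft_force"]@S)
plan(T0,H(sp(-.080,.0405,.0295),RS))
E
```

```text
t 13.5 pos [0.5153 0.1488 0.0811] stand [-82.8  38.6  49.4] F [ 0.3 -0.2 -2.1] gap 0.0556 q [ 0.23  0.12  1.78 -0.15  1.45  0.99]
[ 0.62039085 -0.33425827 -2.02436143]
remaining mm [ 2.8 -2.  19.9] deg [ 0.15 -0.18 -0.12]
N 1 row cm [ 0.28 -0.2   1.99] deg [ 0.15 -0.18 -0.12]
    [0.512 0.148 0.061]
```

Request:
step_arm([
  [0.2,-0.2,0.6,0.1,-0.15,-0.1],
  [0,0,0.5,0,0,0],
  [0,0,0.4,0,0,0],
  [0,0,0.3,0,0,0],
  [0,0,0,0,0,0],
])

```text
time_s: 14.12
ee_pos: [0.5123, 0.1482, 0.0628]
tool_rot: [2.754, 1.226, -0.357]
ft_force: [0.3, -0.6, -3.2]
finger_gap: 0.0552
```

```bash
python3 - <<'E'
from st import *
print(s["ft_force"]@S)
plan(T0,H(sp(-.080,.0405,.0285),RS))
E
```

```text
t 14.12 pos [0.5123 0.1482 0.0628] stand [-80.5  40.4  31.2] F [ 0.3 -0.6 -3.2] gap 0.0552 q [ 0.23  0.14  1.8  -0.15  1.42  1.  ]
[ 0.57988005 -0.67586267 -3.18141327]
remaining mm [ 0.5 -0.1  2.7] deg [ 0.09 -0.08 -0.03]
N 1 row cm [ 0.05 -0.01  0.27] deg [ 0.09 -0.08 -0.03]
    [0.512 0.148 0.06 ]
```

Request:
step_arm([
  [0,0,0.15,0,0,0],
  [0,0,0.15,0,0,0],
  [0,0,0,0,0,0],
])

```text
time_s: 14.5
ee_pos: [0.5127, 0.1478, 0.0612]
tool_rot: [2.754, 1.225, -0.354]
ft_force: [-0.3, -0.1, -3.3]
finger_gap: 0.0555
```

```bash
python3 - <<'E'
from st import *
print(s["ft_force"]@S)
E
```

```text
t 14.5 pos [0.5127 0.1478 0.0612] stand [-80.1  39.9  29.7] F [-0.3 -0.1 -3.3] gap 0.0555 q [ 0.22  0.14  1.8  -0.15  1.41  1.  ]
[ 0.5189378   0.16278432 -3.23361658]
```

Request:
step_arm([
  [0,0,0.2,0,0,0],
  [0,0,0.2,0,0,0],
  [0,0,0,0,0,0],
])

```text
time_s: 14.88
ee_pos: [0.5137, 0.1479, 0.0611]
tool_rot: [2.754, 1.225, -0.35]
ft_force: [-0.3, 0.1, -3.6]
finger_gap: 0.0548
```

```bash
python3 - <<'E'
from st import *
print(s["ft_force"]@S)
E
```

```text
t 14.88 pos [0.5137 0.1479 0.0611] stand [-79.4  39.2  29.7] F [-0.3  0.1 -3.6] gap 0.0548 q [ 0.22  0.14  1.8  -0.15  1.41  1.  ]
[ 0.7914186   0.32571336 -3.50097487]
```

Request:
step_arm([
  [-0.1,-0.1,0.4,0,0,0],
  [0,0,0.3,0,0,0],
])

```text
time_s: 15.12
ee_pos: [0.5142, 0.1479, 0.0609]
tool_rot: [2.755, 1.224, -0.342]
ft_force: [-4.6, 2.3, 11.7]
finger_gap: 0.0548
```

```bash
python3 - <<'E'
from st import *
print(s["ft_force"]@S)
plan(T0,H(sp(-.080,.0405,.0285),RS))
E
```

```text
t 15.12 pos [0.5142 0.1479 0.0609] stand [-79.   38.9  29.6] F [-4.6  2.3 11.7] gap 0.0548 q [ 0.22  0.14  1.8  -0.15  1.4   1.  ]
[-4.27657498  4.95545458 11.00343064]
remaining mm [-1.1 -1.6  1. ] deg [ 0.36 -0.57 -0.13]
N 1 row cm [-0.11 -0.16  0.1 ] deg [ 0.36 -0.57 -0.13]
    [0.512 0.148 0.06 ]
```

Contact at 11 N. Releasing and raising.

Request:
step_arm([
  [0,0,0,0,0,0],
  [0,0,0,0,0,0],
  [0,0,0,0,0,0],
  [0,0,0,0,0,0],
], gripper=8)

```text
time_s: 15.62
ee_pos: [0.5144, 0.1477, 0.0606]
tool_rot: [2.755, 1.224, -0.341]
ft_force: [-0.6, 0.3, -0.1]
finger_gap: 0.0802
```

Request:
step_arm([
  [0,0,-2,0,0,0],
  [0,0,-4,0,0,0],
  [-2,0,-3,0,0,0],
  [-5,0,0,0,0,0],
  [-3,0,0,0,0,0],
  [0,0,0,0,0,0],
])

```text
time_s: 16.38
ee_pos: [0.4655, 0.0928, 0.1835]
tool_rot: [2.753, 1.224, -0.33]
ft_force: [0.1, 0.4, 0.4]
finger_gap: 0.0802
```

```bash
python3 - <<'E'
from st import *
plan(T0,H(sp(-.17,.040,.12),RS))
c=read_camera("wrist");np.savez("w9.npz",**c,pos=s["ee_pos"],rot=s["tool_rot"]);cv2.imwrite("pics/w9.png",c["img"][:,:,::-1])
E
```

```text
t 16.38 pos [0.4655 0.0928 0.1835] stand [-181.6   38.1  129.2] F [0.1 0.4 0.4] gap 0.0802 q [ 0.14 -0.14  1.87 -0.16  1.6   0.89]
remaining mm [11.4 -2.1  9.3] deg [ 0.7  -0.91 -0.16]
N 1 row cm [ 1.14 -0.21  0.93] deg [ 0.7  -0.91 -0.16]
    [0.47  0.101 0.172]
```

View pics/w9.png

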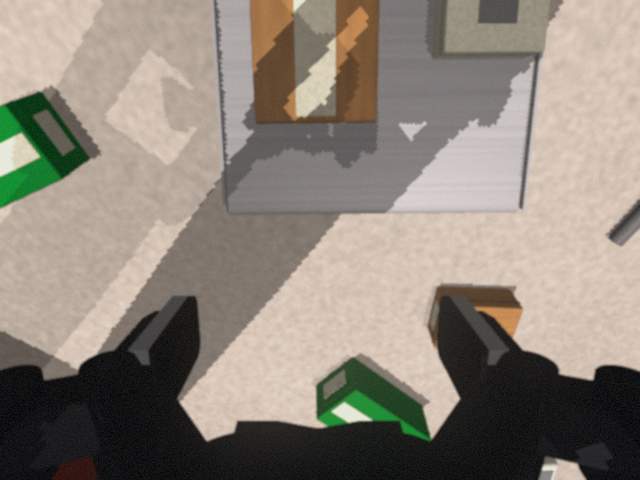

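Request:
step_arm([
  [0.8,-0.2,2.0,0.7,-0.9,-0.15],
  [0.4,0,4.5,0,0,0],
  [0,0,3.5,0,0,0],
  [0,0,1.5,0,0,0],
  [0,0,0,0,0,0],
], gripper=3)

```text
time_s: 17.05
ee_pos: [0.4528, 0.0845, 0.0601]
tool_rot: [2.754, 1.234, -0.37]
ft_force: [1.0, 0.0, 0.0]
finger_gap: 0.0302
```

```bash
python3 - <<'E'
from st import *
plan(T0,H(sp(-.135,.040,.008),RS))
E
```

```text
t 17.05 pos [0.4528 0.0845 0.0601] stand [-164.    42.     6.2] F [1. 0. 0.] gap 0.0302 q [ 0.13 -0.02  1.98 -0.17  1.4   0.91]
remaining mm [29.   2.1 -1.9] deg [-0.31  0.26  0.3 ]
N 1 row cm [ 2.9   0.21 -0.19] deg [-0.31  0.26  0.3 ]
    [0.473 0.104 0.054]
```

Request:
step_arm([
  [0.8,0.1,0,-0.3,0.25,0.3],
  [0.8,0,0.1,0,0,0],
  [0.5,0,0.1,0,0,0],
  [0.5,0,0,0,0,0],
  [0.4,0,0,0,0,0],
])

```text
time_s: 17.68
ee_pos: [0.4779, 0.1078, 0.0537]
tool_rot: [2.754, 1.226, -0.348]
ft_force: [-0.4, -1.0, 0.5]
finger_gap: 0.0302
```

```bash
python3 - <<'E'
from st import *
print(s["ft_force"]@S)
plan(T0,H(sp(-.119,.040,.006),RS))
E
```

```text
t 17.68 pos [0.4779 0.1078 0.0537] stand [-129.4   38.9    8.7] F [-0.4 -1.   0.5] gap 0.0302 q [ 0.17  0.05  1.92 -0.16  1.38  0.95]
[-1.11491308 -0.34384295  0.2464085 ]
remaining mm [10.4 -1.1  2.8] deg [ 0.27 -0.35 -0.04]
N 1 row cm [ 1.04 -0.11  0.28] deg [ 0.27 -0.35 -0.04]
    [0.483 0.115 0.048]
```

Request:
step_arm([
  [0.4,-0.1,0.1,0.25,-0.3,0],
  [0.3,0,0.1,0,0,0],
  [0.3,0,0,0,0,0],
  [0.2,0,0,0,0,0],
  [0.2,0,0,0,0,0],
])

```text
time_s: 18.3
ee_pos: [0.4829, 0.1139, 0.0511]
tool_rot: [2.746, 1.221, -0.383]
ft_force: [-8.1, -7.4, 10.7]
finger_gap: 0.0301
```

```bash
python3 - <<'E'
from st import *
print(s["ft_force"]@S)
plan(T0,H(sp(-.119,.040,.006),RS))
E
```

```text
t 18.3 pos [0.4829 0.1139 0.0511] stand [-121.1   39.3    8.2] F [-8.1 -7.4 10.7] gap 0.0301 q [ 0.18  0.08  1.89 -0.17  1.4   0.96]
[-13.3034843    1.08813119   7.54908053]
remaining mm [ 2.1 -0.7  2.2] deg [-0.02  0.98 -0.04]
N 1 row cm [ 0.21 -0.07  0.22] deg [-0.02  0.98 -0.04]
    [0.483 0.115 0.048]
```

Request:
step_arm([
  [0.4,0,0,0,1.0,0],
  [0.3,0,0,0,0.5,0],
])

```text
time_s: 18.55
ee_pos: [0.4832, 0.1144, 0.0507]
tool_rot: [2.752, 1.224, -0.372]
ft_force: [-8.9, -8.1, 11.7]
finger_gap: 0.0296
```

```bash
python3 - <<'E'
from st import *
print(s["ft_force"]@S)
plan(T0,H(sp(-.119,.040,.006),RS))
E
```

```text
t 18.55 pos [0.4832 0.1144 0.0507] stand [-120.4   39.4    8. ] F [-8.9 -8.1 11.7] gap 0.0296 q [ 0.18  0.08  1.89 -0.16  1.39  0.96]
[-14.58797488   1.26098888   8.27584669]
remaining mm [ 1.4 -0.6  2. ] deg [-0.13  0.45 -0.01]
N 1 row cm [ 0.14 -0.06  0.2 ] deg [-0.13  0.45 -0.01]
    [0.483 0.115 0.048]
```

Stalled against the backstop. Back off gently, raise, clear the view and check.

Request:
step_arm([
  [-1.0,0,0,0,0,0],
  [-2.5,0,0,0,0,0],
  [-1.5,0,-2.0,0,0,0],
  [0,0,-5.0,0,0,0],
  [0,0,-5.0,0,0,0],
  [-5,0,-2,0,0,0],
  [0,0,0,0,0,0],
])

```text
time_s: 19.42
ee_pos: [0.4401, 0.0685, 0.2132]
tool_rot: [2.755, 1.226, -0.375]
ft_force: [-0.5, -0.0, -0.0]
finger_gap: 0.0301
```

```bash
python3 - <<'E'
from st import *
for n in("wrist","top","scene"):
    c=read_camera(n);np.savez(n+"10.npz",**c,pos=s["ee_pos"],rot=s["tool_rot"])
    im=c["img"]
    if n=="top": im=cv2.resize(im[140:320,140:330],(760,600),interpolation=cv2.INTER_CUBIC)
    if n=="scene": im=cv2.resize(im[110:270,290:430],(525,600),interpolation=cv2.INTER_CUBIC)
    cv2.imwrite(f"pics/{n}10.png",im[:,:,::-1])
E
```

```text
t 19.43 pos [0.4401 0.0685 0.2132] stand [-223.1   40.7  148.8] F [-0.5 -0.  -0. ] gap 0.0301 q [ 0.1  -0.22  1.89 -0.17  1.68  0.84]
```

View pics/top10.png

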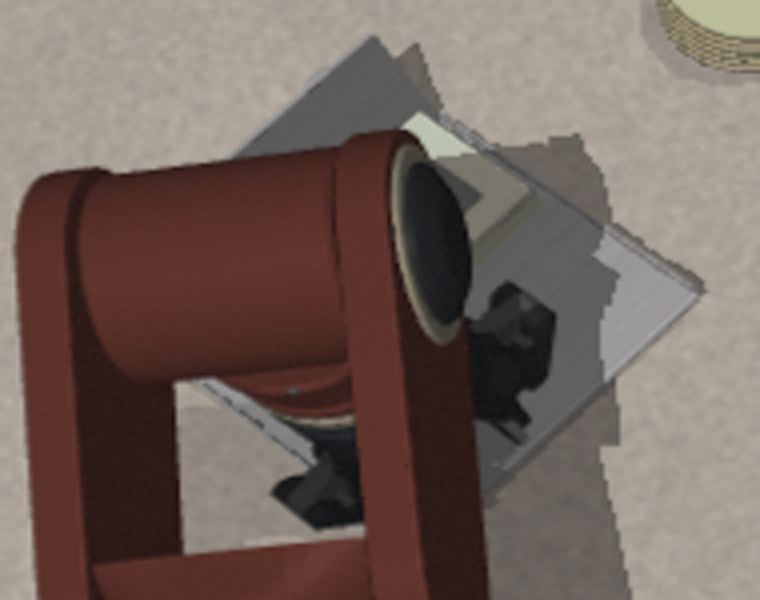

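View pics/scene10.png

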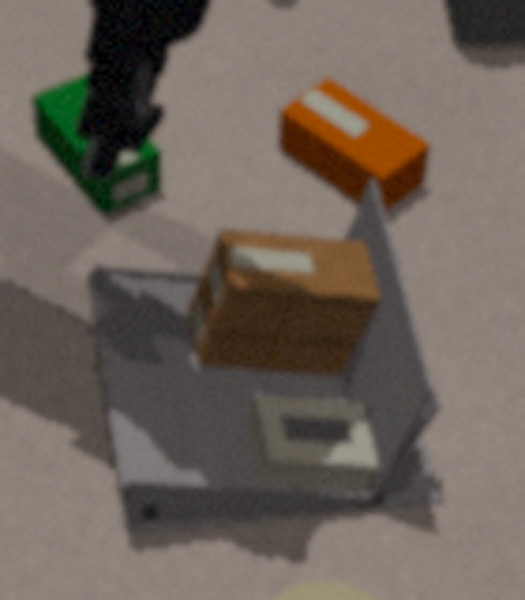

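View pics/wrist10.png

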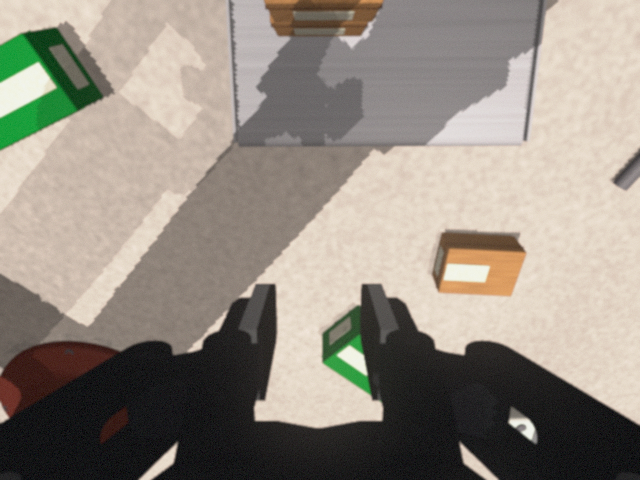

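Request:
step_arm([
  [-3.5,3.5,-1,0,0,0],
  [-3.5,3.5,-1,0,0,0],
  [-3.5,3.5,-1,0,0,0],
  [-3.5,3.5,-1,0,0,0],
  [-3.5,3.5,-1,0,0,0],
  [-3,3.5,0,0,0,0],
  [0,0,0,0,0,0],
])

```text
time_s: 20.45
ee_pos: [0.4742, -0.2134, 0.2953]
tool_rot: [2.759, 1.25, -0.416]
ft_force: [0.3, 0.5, -0.4]
finger_gap: 0.03
```

```bash
python3 - <<'E'
from st import *
c=read_camera("top");np.savez("top11.npz",**c)
cv2.imwrite("pics/top11.png",cv2.resize(c["img"][140:320,140:330],(760,600),interpolation=cv2.INTER_CUBIC)[:,:,::-1])
cv2.imwrite("pics/top11f.png",c["img"][:,:,::-1])
T=tos(cloud(c).reshape(-1,3)).reshape(480,640,3)
for z in(.088,):
    m=(T[...,0]>-.2)&(T[...,0]<0.01)&(abs(T[...,1])<.095)&(abs(T[...,2]-z)<.006)&(T[...,0]<-.005)
    m=cv2.morphologyEx(m.astype(np.uint8),cv2.MORPH_OPEN,np.ones((3,3)))
    k,l,st,_=cv2.connectedComponentsWithStats(m)
    for i in range(1,k):
        if st[i,4]>300: print(cv2.minAreaRect((T[l==i][:,:2]*1000).astype(np.float32)),st[i],np.nanmedian(T[l==i],0))
E
```

```text
t 20.45 pos [ 0.4742 -0.2134  0.2953] stand [-424.6 -173.2  180.2] F [ 0.3  0.5 -0.4] gap 0.03 q [-0.42 -0.14  1.68 -0.26  1.71  0.28]
((-58.0292854309082, 40.095035552978516), (106.05484771728516, 55.98822021484375), 0.42515134811401367) [ 181  203   57   55 1544] [-0.05858763  0.0404525   0.08753053]
```

View pics/top11.png

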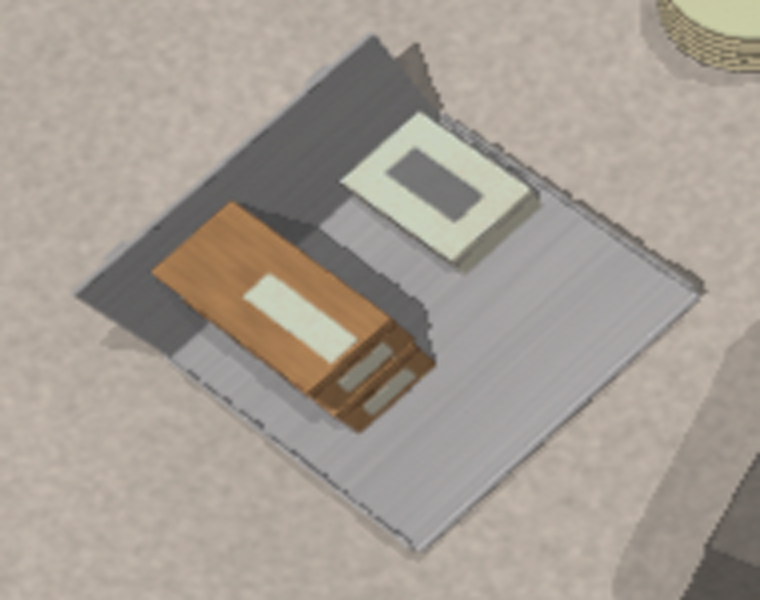

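View pics/top11f.png

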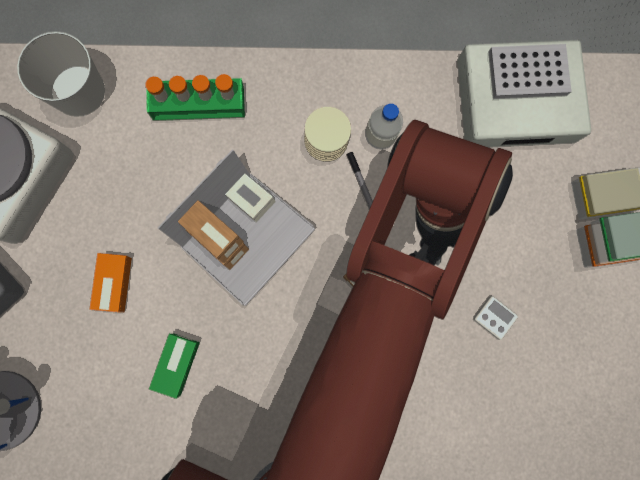

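```bash
python3 - <<'E'
from h import *
for f in("top5.npz","top11.npz"):
    c=dict(np.load(f));g=cv2.resize(c["img"][225:280,175:255],(800,550),interpolation=cv2.INTER_CUBIC);cv2.imwrite("pics/z_"+f[:-4]+".png",g[:,:,::-1])
c=dict(np.load("top11.npz"))
C=[tos(ray(c,(140+u/4,140+v*.3),SZ,SZ@O+.088)) for u,v in[(235,202),(152,271),(307,394),(390,322)]]
print(np.round(C,4),np.mean(C,0))
for a,b in((0,3),(1,2)): d=C[a]-C[b];print(np.degrees(np.arctan2(d[1],d[0])),np.linalg.norm(d))
E
```

```text
[[-0.0023  0.0121  0.088 ]
 [-0.0009  0.0668  0.088 ]
 [-0.1103  0.0681  0.088 ]
 [-0.1111  0.0139  0.088 ]] [-0.05615952  0.04023394  0.088     ]
-0.9623623969893521 0.10874909901026146
-0.7180097446796638 0.1094327142006101
```

View pics/z_top11.png

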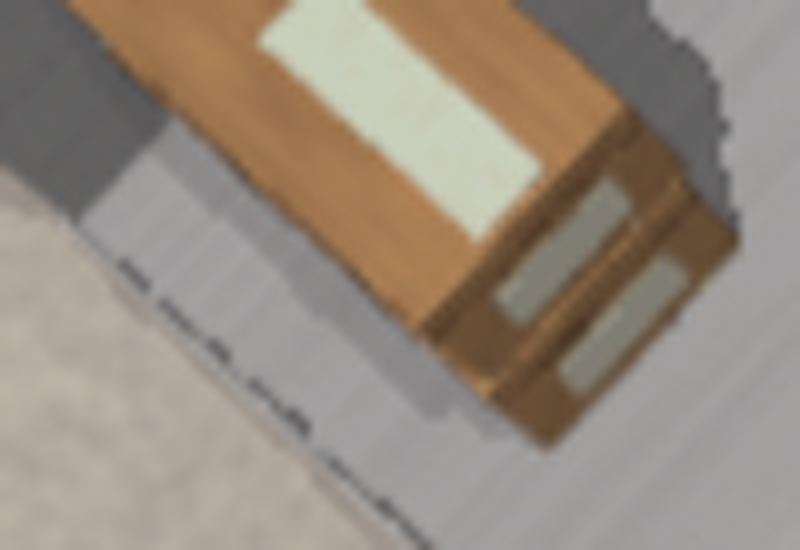

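View pics/z_top5.png

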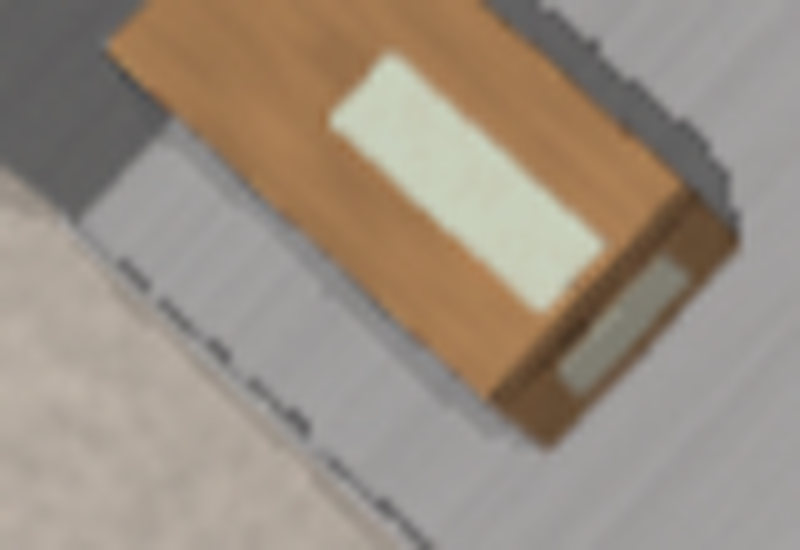

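Both cartons are seated. The upper's centre measures (-0.056, 0.040) with its top at 0.0875, and the lower's measured (-0.057, 0.042) and has not moved since. Both are within about 1° of straight. The slide pack is unmoved and the arm is clear, so I'm handing the job in.

```bash
python3 - <<'E'
from rig import *
print(finish_job())
E
```

```text
the job is handed in; nothing more can be done
None
```

I pushed the lower carton home against the backstop with both fingertips, stacked the upper carton on it and pushed that home too. I handed the job in at about 20.5 s of the 58 s, with the arm clear.

**Last checks (stand frame)**

| Carton | Centre x (limit -0.061) | Angle off straight | Force at which the push stalled |
|---|---|---|---|
| Lower | about -0.057 m | about 0.1 to 1.2 degrees | about 17 N |
| Upper | about -0.056 m | about 0.8 degrees | about 15 N |

- **Stacking:** the upper carton's top measured 0.0875 m, against 0.088 m expected for two cartons. The two are about 2 mm apart sideways, with a limit of 12 mm.
- **Bystanders:** the slide pack had not visibly moved in the last top view. Nothing on the bench showed any disturbance, though the arm hid the small carton and part of the marker in that view. The wrist view just before showed the small carton in place.

**Disagreements**
- **Fingertips:** the measured fingertips were about 27 to 34 mm behind the reported TCP, not 17 mm ahead of it as stated. Because of this my first push passed over the lower carton without moving it. I then worked with the measured offset.
- **Positions:** the wrist and top cameras differed by about 5 mm in position.
- **Backstop:** my estimates of its position spread over about 2 mm. The x values above carry that uncertainty, but stay inside the limit even at its worst.
- **Front ends:** the lower carton appears to stick out 1 to 2 mm further at the front than the upper.

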